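Hold a folded hinge in the blow-off box

ROBOT

A 6-joint arm with a two-finger parallel gripper is mounted at the origin on the work surface. World frame = base frame: x ahead of the robot, y to its left, z up, the work surface at z = 0. Lengths are in mm, angles in degrees, forces in N, time in s.
With the tool pointing down it reaches from about 325 to 775 mm from the base axis. Payload 5.5 kg.
Tool frame: the origin (TCP) lies on the centre line of the jaws, within the pads' length; the fingertips stand arm.finger_overhang ahead of it and the grasp point (between the pads) is the TCP (arm.finger_overhang is the distance from the TCP to the fingertips, in mm); z points along the fingers, y is the direction in which the jaws open and shut (so a half turn about z gives the same grasp; the last joint's range is limited). The gripper opens to 85 mm and grips with 20 to 120 N. Pads are 22 mm wide; open, the fingers measure 114 mm over their backs; the gripper's body (76 mm by 85 mm) begins 54 mm behind the grasp point. The pads swing forward as they close: fully open they stand 13 mm farther back than shut.
Start: joints at [-3.249, 5.22, 70.514, -0, 104.267, -3.249], TCP at [600.014, -0.003, 213.975] pointing down, gripper open.
Joint ranges: [-164.24, 164.24], [-49.07, 125.15], [9.68, 141.18], [-86.29, 266.29], [3.28, 154.24], [-151.56, 151.56]. Speed limits (degrees/s): [147.25, 147.25, 172.46, 180, 180, 180].

INTERFACE

Orientations are given as [roll, pitch, yaw] about the fixed x, y, z axes, in that order (R = Rz(yaw) Ry(pitch) Rx(roll)).
In Python, from workcell import telemetry, camera, camera_params, job_done, arm gives the robot as it stands.
- The arm moves only by the tool step_arm, never from a script. Its argument "rows" is a list of rows, each an object of numbers: "x", "y", "z": the shift along the tool's x, y, z in m; "roll": the turn about the tool's z in degrees. In form: [{"x": .., "y": .., "z": .., "roll": ..}, ...]. A call has 1 to 20 rows; each row shifts and turns the pose as measured when the row begins, along the tool's axes as they then stand; what a row does not reach is not made up. A row lasts 1/10 s, in which the tool goes at most 50 mm and 8.59 degrees, less where a joint would pass 70% of its speed; a pose out of reach is approached as far as the arm can. A call with a gripper value outside its range is refused whole. "fingers" is the opening in per cent of the stroke, from 0 (shut) to 100 (fully open), set as the call begins (left out, the last holds). The fingers move at their own pace and stop on an object; "force" is the grip in N (left out, the last holds). Time passes only in rows, so rows that do not move let the fingers close. It gives the time, the measured TCP pose, the force and the opening at its end, in the units of the state.
- telemetry.observe(): the state, without advancing time (a new reading comes with each control period).
- camera(name): name is "scene" or "side" or "wrist"; returns the picture (420x560x3 uint8, red, green, blue); there is no depth.
- camera_params(name): a dict with "K" (3x3 intrinsics, pixels), "distortion" ([k1, k2, p1, p2, k3] as OpenCV has them; the pictures are not rectified), "cam_to_world" (4x4, takes a point from camera to world coordinates); the wrist camera has in their place "T_tool_cam" (4x4, takes a point from camera to tool coordinates, whose origin is the TCP and whose axes are the flange's). Camera axes: x right, y down, z forward; pixel columns grow to the right and rows downward; lengths in mm; the calibration is good to about 2 mm. A picture is of the moment at which its call begins: read the wrist's pose just before it. camera_params takes no time and is no camera call.
- job_done(): hands the job in, once; it reports no verdict.
The state is a dict: "time": time; "joints": joint angles; "qvel": joint speeds; "joint_efforts": joint torques, N m; "tool_pos": TCP position; "ee_rot": TCP orientation; "ft_force": force on the tool from outside, world axes, zero at the start; "moment": the same for the moment, N m; "finger_gap": opening from 0.0 (shut) to 1.0 (fully open).
Only numpy, scipy, OpenCV 4.12 (cv2) and the standard library are available. Lean on these libraries where they do the work, as an engineer would, in place of code of your own. Each camera call takes 0.05 s, during which the arm holds its last target.

TASK

Lift the wooden lid off the grey blow-off box by its knob and set it down flat on the bench, knob up, without dropping it. Then take the tall folded brass hinge out of the wooden rack, pass it foot first down through the slot in the box's deck until about 40 mm of it is inside, and finish while holding it there upright and still, without letting go and without forcing it against the slot, so the air jets can clear the filings. Leave the toggle catch, the quadrant stay and the dovetail marker where they are.

Things in the scene. Friction and masses are not known exactly. Their poses are not given: they have to be found in the camera images.
- blowbox: Grey sheet-steel blow-off box fixed to the bench, left or right, 130 x 130 mm, 104 mm high, with a flat aluminium deck 10 mm thick whose upper face is 100 mm up, inside a rim 4 mm wide and high. Origin: centre of its underside, z up. The slot is in the deck's middle. Below the deck it is hollow down to 5 mm above the bench: a part let go in the slot falls through.
- slot (a point): Centre of the slot's mouth, level with the deck's upper face (100 mm above the bench), axes as the box. The slot goes vertically right through the deck: 12 mm along x, 44 mm along y, with a 3 mm bevel round the mouth. The lid hides it at first.
- lid: Loose square wooden lid, 114 x 114 x 8 mm, about 0.14 kg, lying centred in the rim on the box's deck, sides parallel to the box's. Origin: centre of its underside, z up. In its middle stands a round dark knob, 24 mm in diameter from 12 to 34 mm above the lid's upper face, necked below, its top 36 mm above that face (44 mm above the origin).
- rack: Wooden block fixed to the bench on the other side from the box, 70 (x) x 180 (y) x 35 mm high. Origin: centre of its underside, z up. Two pockets, 12 (x) by 42 mm (y), 25 mm deep, at y = -45 and +45 mm; one holds the hinge, the other the toggle catch, either way round. The clear bench between rack and box is at least 180 mm wide.
- hinge: Tall brass box hinge folded shut, standing in the rack, barrel up: a flat slab 10 mm thick (x), 40 mm wide (y), 110 mm tall (z), equally thick from foot to barrel, which is its rounded top edge. About 0.33 kg. Origin: centre of its foot (lower end), z up; in the rack 10 mm above the bench, so 85 mm stick out. The same after a half turn about z.
- catch: Nickel toggle catch, standing in the other pocket: plate 10 x 40 x 60 mm with a wire loop, 77 mm tall in all, clearly shorter than the hinge. Origin: centre of its lower end. To be left alone.
- stay: Brass quadrant stay lying on the bench beyond the work, a quarter ring of about 90 x 90 mm, 5 mm thick, origin at the middle of its underside. To be left alone.
- marker: Brass-faced beech dovetail marker, T-shaped, about 65 x 60 x 24 mm, lying on the bench beyond the work, origin under the head of the T. To be left alone.

How it is judged (in metres and radians):
On the way, in this order (a step that is already met when the one before it is completed fails the run):
1. the lid lies flat on the bench, knob up, let go and at rest (height (world z) of lid below 0.006 m and angle between lid's own z axis and vertical below 0.06 rad and contact force between the fingers and lid below 0.1 N and linear speed of lid below 0.02 m/s), for 0.2 s.
2. the hinge is held by the fingers, clear above the rack (height (world z) of hinge above 0.07 m and contact force between the fingers and hinge above 2 N and contact force between hinge and rack below 0.1 N), for 0.2 s.
At the end, for the whole second after the job is handed in: Lid flat on the bench (6 mm, 0.06 rad), knob up, let go, at rest. Hinge in the slot: foot 28 to 58 mm below the deck's upper face, within 5 mm (x) and 6 mm (y) of the slot's middle, upright within 0.1 rad, at rest, gripped with over 2 N, pressing on the box with under 15 N (all of step 1 and z of hinge in the frame of slot between -0.058 and -0.028 m and x of hinge in the frame of slot between -0.005 and 0.005 m and y of hinge in the frame of slot between -0.006 and 0.006 m and angle between hinge's own z axis and vertical below 0.1 rad and contact force between the fingers and hinge above 2 N and contact force between hinge and blowbox below 15 N and linear speed of hinge below 0.02 m/s and angular speed of hinge below 0.2 rad/s); the arm keeps its last pose, push and grip.
It fails at once if the lid is dropped (in free fall more than 20 mm above the bench) (contact force between lid and anything else below 0.02 N and height (world z) of lid between 0.02 and 0.095 m).
It fails at once if the toggle catch, the quadrant stay or the dovetail marker is moved by more than 25 mm (distance of any of catch, stay, marker from where it was at the start of the episode above 0.025 m).
It also fails if it takes over 67 s, if anything falls off the work surface, if the arm or the gripper's body presses on something with over 40 N, if the wrist force passes 120 N, or if a joint passes its speed limit or range.

## Working session

There is one attempt and no reset: what is moved stays moved. The work goes in short steps, Python scripts to look and compute and a tool call to move; the robot and the scene stay as the last step left them, time stands still between calls to the robot, and variables do not carry over. Pictures are saved under pics/ and viewed, and the job is handed in when it is done.

Besides the shell and the picture viewer there is one more tool, called by a JSON object that holds its "method" and its "body", one argument or row to a line. step_arm: Moves the arm, as the interface text tells. Its arguments: {"type":"object","properties":{"rows":{"type":"array","items":{"type":"object","properties":{"x":{"type":"number"},"y":{"type":"number"},"z":{"type":"number"},"roll":{"type":"number"}}}},"fingers":{"type":"number"},"force":{"type":"number"}},"required":["rows"]}

```bash
mkdir -p pics; ls; python3 - <<'E'
from workcell import telemetry, camera, camera_params, job_done, arm
import cv2
s=telemetry.observe(); print(s); print(arm.finger_overhang)
for n in ("scene","side","wrist"):
    cv2.imwrite(f"pics/{n}0.png",camera(n)[:,:,::-1]); print(n,camera_params(n))
E
```

```text
pics
{'time': 0.0, 'joints': array([-3.24967659e+00,  5.26511358e+00,  7.05827386e+01,  8.59251286e-04,
        1.04268348e+02, -3.24786435e+00]), 'qvel': array([ 0.02424178, -0.01930128,  0.05051005, -0.04018268,  0.07454096,
       -0.02306196]), 'joint_efforts': array([ 1.92109423e-03, -4.58737707e+01, -4.18019521e+01,  2.08830479e-04,
        1.19483890e-02, -1.60596358e-05]), 'tool_pos': array([5.99671541e+02, 1.15499310e-02, 2.12821505e+02]), 'ee_rot': array([-1.79884034e+02, -7.41520619e-03,  8.99983912e+01]), 'ft_force': array([-0.5564873 ,  0.54564601, -0.17069535]), 'moment': array([-0.03539101, -0.01896413, -0.04832298]), 'finger_gap': 1.0018937463943125}
19.0
scene {'K': array([[521.46324121,   0.        , 280.88974096],
       [  0.        , 521.46324121, 204.18244397],
       [  0.        ,   0.        ,   1.        ]]), 'distortion': array([-0.15712503,  0.        ,  0.        ,  0.        ,  0.        ]), 'cam_to_world': array([[ 2.59596649e-01,  7.42500780e-01, -6.17496698e-01,
         1.24255857e+03],
       [ 9.65711726e-01, -2.01731908e-01,  1.63416953e-01,
     
[... 710 characters left out ...]
2e+02],
       [ 0.00000000e+00,  0.00000000e+00,  0.00000000e+00,
         1.00000000e+00]])}
wrist {'K': array([[300.88066978,   0.        , 277.04894665],
       [  0.        , 300.88066978, 208.60434197],
       [  0.        ,   0.        ,   1.        ]]), 'distortion': array([0.00868413, 0.        , 0.        , 0.        , 0.        ]), 'T_tool_cam': array([[ 7.55780005e-05, -9.48104623e-01, -3.17958516e-01,
         8.17036873e+01],
       [ 9.99999941e-01,  1.77927457e-04, -2.92855337e-04,
        -1.06626903e+00],
       [ 3.34231050e-04, -3.17958476e-01,  9.48104581e-01,
        -1.60363891e+02],
       [ 0.00000000e+00,  0.00000000e+00,  0.00000000e+00,
         1.00000000e+00]])}
```

View pics/scene0.png

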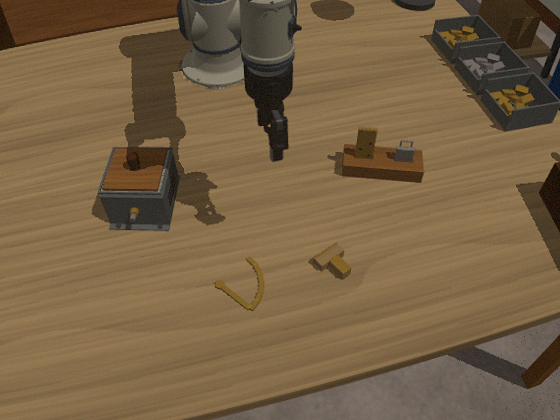

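View pics/side0.png

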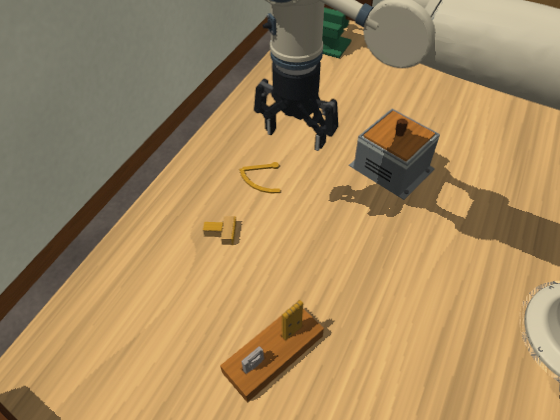

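View pics/wrist0.png

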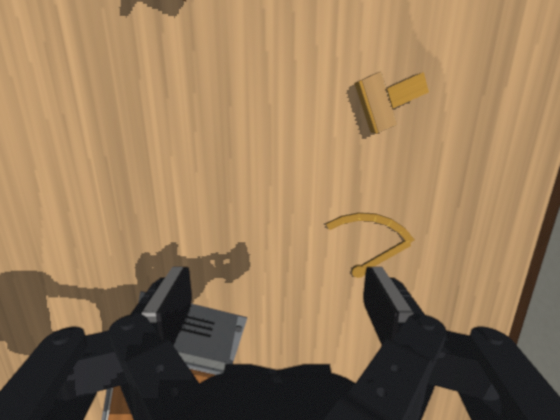

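```bash
cat > h.py <<'E'
import numpy as np, cv2
from scipy.spatial.transform import Rotation as Rn
from workcell import telemetry, camera, camera_params, job_done, arm
def T_tool(s):
    T=np.eye(4); T[:3,:3]=Rn.from_euler('xyz',s['ee_rot'],degrees=True).as_matrix(); T[:3,3]=s['tool_pos']; return T
def camT(n,s=None):
    p=camera_params(n)
    M=p['cam_to_world'] if n!='wrist' else T_tool(s or telemetry.observe())@p['T_tool_cam']
    return p['K'],p['distortion'],M
def ray_plane(n,uv,z,s=None):
    K,d,M=camT(n,s) if isinstance(n,str) else n
    u=cv2.undistortPoints(np.array(uv,float).reshape(-1,1,2),K,d).reshape(-1,2)
    r=np.c_[u,np.ones(len(u))]@M[:3,:3].T
    o=M[:3,3]; t=(np.broadcast_to(z,len(u))-o[2])/r[:,2]
    return o+r*t[:,None]
def proj(n,P,s=None):
    K,d,M=camT(n,s) if isinstance(n,str) else n
    I=np.linalg.inv(M); rv=cv2.Rodrigues(I[:3,:3])[0]
    return cv2.projectPoints(np.array(P,float).reshape(-1,1,3),rv,I[:3,3],K,d)[0].reshape(-1,2)
def crop(src,dst,x0,y0,x1,y1,k):
    im=cv2.imread(src)[y0:y1,x0:x1]; im=cv2.resize(im,None,fx=k,fy=k,interpolation=cv2.INTER_CUBIC); cv2.imwrite(dst,im)
E
python3 - <<'E'
from h import *
crop('pics/scene0.png','pics/a1.png',95,135,185,235,6)
crop('pics/scene0.png','pics/a2.png',320,115,430,190,7)
crop('pics/side0.png','pics/a3.png',345,100,445,200,6)
crop('pics/side0.png','pics/a4.png',215,290,335,405,5)
E
```

```text
(no output)
```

View pics/a1.png

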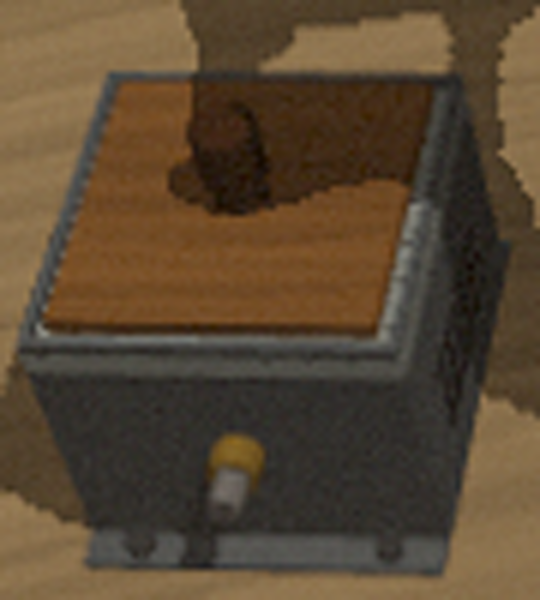

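View pics/a2.png

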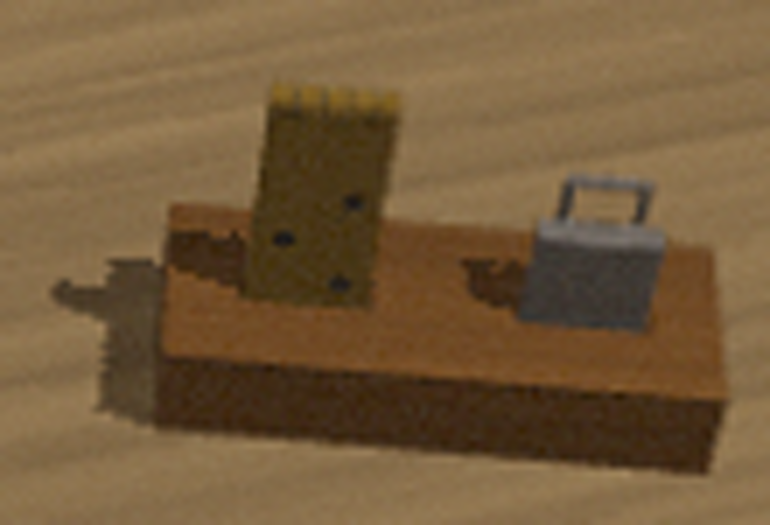

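View pics/a3.png

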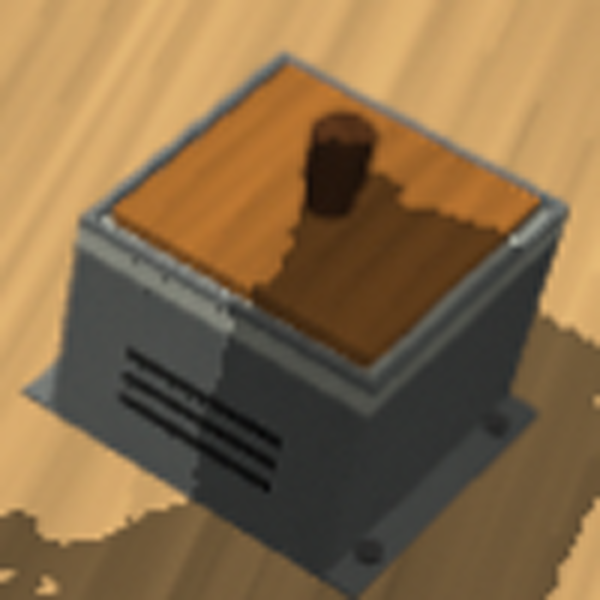

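View pics/a4.png

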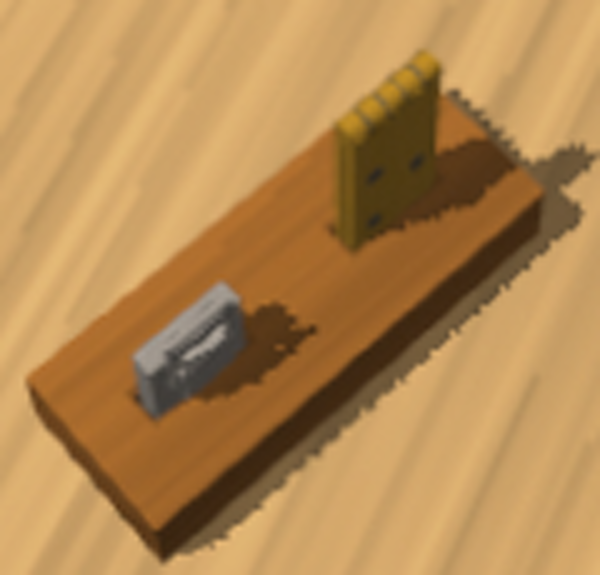

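```bash
python3 - <<'E'
from h import *
from scipy.optimize import least_squares
f=lambda L,k,o:np.array(L,float)/k+np.array(o)-0.5+0.5/k
A1=lambda L:f(L,6,(95,135));A2=lambda L:f(L,7,(320,115));A3=lambda L:f(L,6,(345,100));A4=lambda L:f(L,5,(215,290))
print('lid scene',ray_plane('scene',A1([(113,80),(437,84),(380,328),(45,325)]),108).round(1).tolist())
print('lid side',ray_plane('side',A3([(290,65),(543,203),(373,368),(112,215)]),108).round(1).tolist())
print('rim scene',ray_plane('scene',A1([(108,72),(460,74),(22,352)]),104).round(1).tolist())
print('rim side',ray_plane('side',A3([(285,53),(568,210),(373,395),(80,220)]),104).round(1).tolist())
print('knob',ray_plane('scene',A1([(222,115)]),144).round(1),ray_plane('side',A3([(344,130)]),144).round(1))
print('rack scene',ray_plane('scene',A2([(168,203),(715,245),(727,397),(162,353)]),35).round(1).tolist())
print('rack side',ray_plane('side',A4([(28,382),(162,530),(543,193),(443,95)]),35).round(1).tolist())
print('hinge',ray_plane('scene',A2([(336,88)]),120).round(1),ray_plane('side',A4([(388,92)]),120).round(1))
print('hinge base scene',ray_plane('scene',A2([(245,298),(372,306)]),35).round(1).tolist(),ray_plane('side',A4([(350,250)]),35))
def fit(C,obs):
    def r(p):
        c,s=np.cos(p[2]),np.sin(p[2]); P=C@np.array([[c,s,0],[-s,c,0],[0,0,1]])+[p[0],p[1],0]
        return np.concatenate([(proj(n,P[i])-uv).ravel() for n,i,uv in obs])
    return r
def sq(w,l,z): return np.array([[-w,-l,z],[-w,l,z],[w,l,z],[w,-l,z]])/1.
C=sq(57,57,108)
p0=[600,-200,0]
for nm,C,obs,p0 in [('lid',sq(57,57,108),[('scene',[0,1,2,3],A1([(113,80),(437,84),(380,328),(45,325)])),('side',[3,0,1,2],A3([(290,65),(543,203),(373,368),(112,215)]))],[600,-200,0]),
  ('rack',sq(35,90,35),[('scene',[0,1,2,3],A2([(168,203),(715,245),(727,397),(162,353)])),('side',[2,1,0,3],A4([(28,382),(162,530),(543,193),(443,95)]))],[600,200,0])]:
    R=least_squares(fit(C,obs),p0); print(nm,R.x[:2].round(1),np.degrees(R.x[2]).round(2),R.fun.round(1))
E
```

```text
lid scene [[388.4, -293.8, 108.0], [422.9, -181.0, 108.0], [532.2, -213.1, 108.0], [500.7, -322.4, 108.0]]
lid side [[497.6, -320.5, 108.0], [388.9, -287.1, 108.0], [420.3, -176.6, 108.0], [529.9, -210.0, 108.0]]
rim scene [[379.2, -296.1, 104.0], [415.7, -172.6, 104.0], [506.9, -331.5, 104.0]]
rim side [[502.5, -331.5, 104.0], [379.8, -292.3, 104.0], [416.9, -168.0, 104.0], [540.6, -206.6, 104.0]]
knob [[ 456.4 -251.7  144. ]] [[ 460.8 -250.4  144. ]]
rack scene [[435.9, 212.3, 35.0], [500.7, 381.3, 35.0], [565.0, 355.2, 35.0], [500.4, 187.3, 35.0]]
rack side [[566.8, 355.8, 35.0], [501.8, 379.4, 35.0], [437.8, 214.2, 35.0], [486.1, 194.8, 35.0]]
hinge [[483.3 242.4 120. ]] [[486.4 242.6 120. ]]
hinge base scene [[484.1, 221.5, 35.0], [498.1, 260.0, 35.0]] [[489.92631748 263.95102335  35.        ]]
lid [ 460.1 -251.5] -16.09 [ 1.6  0.1 -0.  -0.6  0.2 -0.6  0.2 -0.6 -0.4 -0.6  0.1 -1.   0.2 -1.4
  0.  -0.8]
rack [498.9 285.1] -22.81 [ 0.8 -1.5  0.3  0.2 -0.1  0.4 -0.1 -1.4  0.8 -0.5 -0.5  1.3  2.8  2.1
 -3.6 -4.9]
```

{"method": "step_arm", "body": {
  "rows": [
    {"x": -0.028,"y": -0.0155},
    {"x": -0.028,"y": -0.0155},
    {"x": -0.028,"y": -0.0155},
    {"x": -0.028,"y": -0.0155},
    {"x": -0.028,"y": -0.0155},
    {"x": -0.028,"y": -0.0155},
    {"x": -0.028,"y": -0.0155},
    {"x": -0.028,"y": -0.0155},
    {"x": -0.028,"y": -0.0155},
    {"roll": 8.25},
    {"roll": 8.25},
    {"x": 0}
  ]
}}

```text
invalid input
```

```bash
cat >> h.py <<'E'
def to(target,yaw=None,s=None):
    s=s or telemetry.observe(); T=T_tool(s)
    d=T[:3,:3].T@(np.array(target,float)-T[:3,3]); print('t',round(s['time'],2),'pos',s['tool_pos'].round(1),'rot',s['ee_rot'].round(2),'F',s['ft_force'].round(1),'gap',round(s['finger_gap'],3)); print('tool shift mm',d.round(1),'roll', None if yaw is None else round(s['ee_rot'][2]-yaw,2))
def snap(n,name):
    s=telemetry.observe(); im=camera(n); cv2.imwrite(f'pics/{name}.png',im[:,:,::-1])
    np.savez(f'pics/{name}.npz',tool_pos=s['tool_pos'],ee_rot=s['ee_rot']); return s
E
python3 - <<'E'
from h import *
to([460,-251.5,133],73.5); snap('wrist','w1'); to([460,-251.5,133],73.5)
E
```

```text
t 0.15 pos [599.8   0.  213.1] rot [-179.91   -0.     90.  ] F [-0.5  0.5  0.3] gap 1.0
tool shift mm [-251.5 -139.6   80.3] roll 16.5
t 0.2 pos [599.8  -0.  213.2] rot [-179.93   -0.     90.  ] F [-0.5 -0.5 -0.3] gap 0.999
tool shift mm [-251.5 -139.7   80.4] roll 16.5
```

View pics/w1.png

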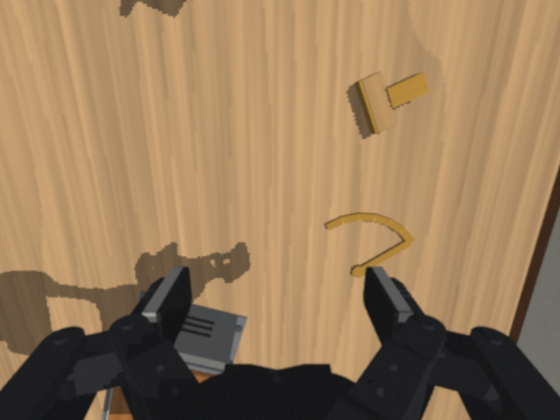

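The rows probably need all four fields.

{"method": "step_arm", "body": {
  "rows": [
    {"x": -0.028,"y": -0.0155,"z": 0,"roll": 0},
    {"x": -0.028,"y": -0.0155,"z": 0,"roll": 0},
    {"x": -0.028,"y": -0.0155,"z": 0,"roll": 0},
    {"x": -0.028,"y": -0.0155,"z": 0,"roll": 0},
    {"x": -0.028,"y": -0.0155,"z": 0,"roll": 0},
    {"x": -0.028,"y": -0.0155,"z": 0,"roll": 0},
    {"x": -0.028,"y": -0.0155,"z": 0,"roll": 0},
    {"x": -0.028,"y": -0.0155,"z": 0,"roll": 0},
    {"x": -0.028,"y": -0.0155,"z": 0,"roll": 0},
    {"x": 0,"y": 0,"z": 0,"roll": 8.2},
    {"x": 0,"y": 0,"z": 0,"roll": 8.2},
    {"x": 0,"y": 0,"z": 0,"roll": 0}
  ]
}}

```text
time: 1.4
tool_pos: [453.3, -261.3, 209.1]
ee_rot: [-179.6, 0.0, 73.2]
ft_force: [-0.3, -0.2, -0.0]
finger_gap: 1.004
```

```bash
python3 - <<'E'
from h import *
to([460,-251.5,133],73.5); snap('wrist','w2'); to([460,-251.5,133],73.5)
E
```

```text
t 1.4 pos [ 453.3 -261.3  209.1] rot [-1.7958e+02  3.0000e-02  7.3210e+01] F [-0.3 -0.2 -0. ] gap 1.004
tool shift mm [11.3  4.1 76.1] roll -0.29
t 1.45 pos [ 453.4 -261.1  209.1] rot [-1.7958e+02  2.0000e-02  7.3450e+01] F [-0.7 -0.2  0.1] gap 0.995
tool shift mm [11.1  4.1 76.1] roll -0.05
```

View pics/w2.png

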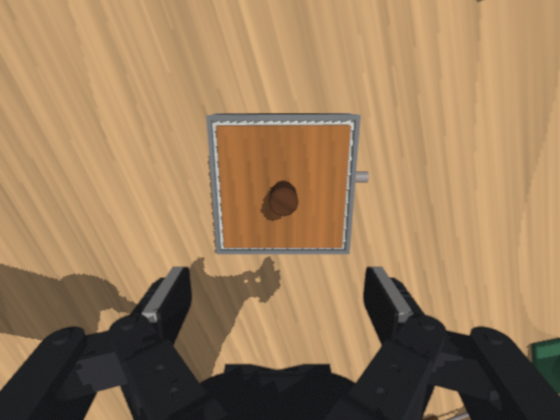

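```bash
python3 - <<'E'
from h import *
s=dict(np.load('pics/w2.npz')); 
print('tcp px',proj('wrist',[s['tool_pos']],s))
c=ray_plane('wrist',[(217,126),(354,126),(346,247),(222,247)],108,s); print(c.round(1).tolist(), c.mean(0))
c=ray_plane('wrist',[(208,115),(360,115),(349,253),(217,253)],104,s); print(c.round(1).tolist(), c.mean(0))
print(ray_plane('wrist',[(284,194)],144,s))
crop('pics/w2.png','pics/w2c.png',195,100,375,265,4)
E
```

```text
tcp px [[278.86496982 252.873159  ]]
[[422.6, -182.3, 108.0], [532.5, -215.5, 108.0], [501.7, -322.8, 108.0], [388.0, -288.9, 108.0]] [ 461.19343072 -252.37023839  108.        ]
[[417.6, -171.7, 104.0], [540.0, -208.7, 104.0], [503.5, -332.0, 104.0], [379.7, -295.2, 104.0]] [ 460.20051794 -251.92065644  104.        ]
[[ 462.14582105 -245.41522651  144.        ]]
```

View pics/w2c.png

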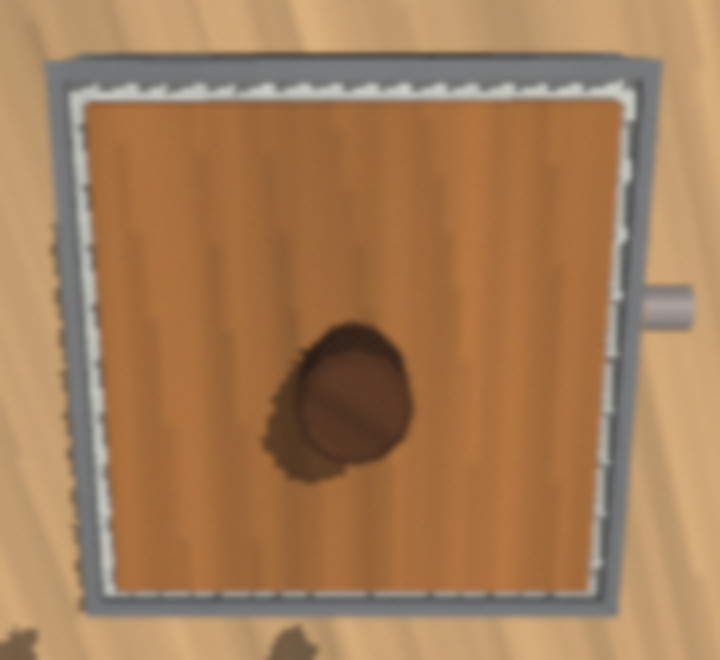

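{"method": "step_arm", "body": {
  "rows": [
    {"x": 0.006,"y": 0.0025,"z": 0,"roll": 0},
    {"x": 0.0045,"y": 0.0015,"z": 0.01,"roll": 0},
    {"x": 0,"y": 0,"z": 0.02,"roll": 0},
    {"x": 0,"y": 0,"z": 0.02,"roll": 0},
    {"x": 0,"y": 0,"z": 0.012,"roll": 0},
    {"x": 0,"y": 0,"z": 0,"roll": 0}
  ]
}}

```text
time: 2.05
tool_pos: [462.0, -248.1, 142.7]
ee_rot: [-179.6, -0.0, 74.4]
ft_force: [-1.0, -0.0, -0.5]
finger_gap: 0.999
```

```bash
python3 - <<'E'
from h import *
snap('wrist','w3'); to([460.5,-252,133],73.3)
E
```

```text
t 2.1 pos [ 462.3 -248.3  143.7] rot [-1.7963e+02 -3.0000e-02  7.4400e+01] F [-0.1  0.2  0.4] gap 0.996
tool shift mm [-4.1 -0.6 10.7] roll 1.1
```

View pics/w3.png

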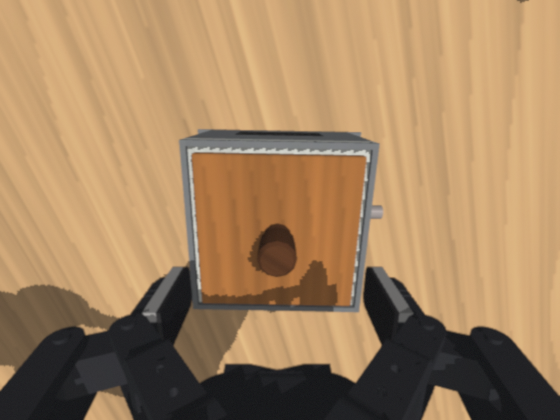

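{"method": "step_arm", "body": {
  "rows": [
    {"x": -0.002,"y": -0.0005,"z": 0.005,"roll": 0.6},
    {"x": -0.001,"y": 0,"z": 0.005,"roll": 0.4},
    {"x": 0,"y": 0,"z": 0,"roll": 0}
  ]
}}

```text
time: 2.4
tool_pos: [461.8, -251.5, 135.2]
ee_rot: [-179.8, 0.0, 73.4]
ft_force: [0.3, -0.4, 0.1]
finger_gap: 1.002
```

{"method": "step_arm", "body": {
  "rows": [
    {"x": 0,"y": 0,"z": 0,"roll": 0},
    {"x": 0,"y": 0,"z": 0,"roll": 0},
    {"x": 0,"y": 0,"z": 0,"roll": 0},
    {"x": 0,"y": 0,"z": 0,"roll": 0},
    {"x": 0,"y": 0,"z": 0,"roll": 0},
    {"x": 0,"y": 0,"z": 0,"roll": 0},
    {"x": 0,"y": 0,"z": 0,"roll": 0},
    {"x": 0,"y": 0,"z": 0,"roll": 0}
  ],
  "fingers": 0,
  "force": 50
}}

```text
time: 3.2
tool_pos: [462.4, -252.2, 137.1]
ee_rot: [-180.0, 0.1, 73.4]
ft_force: [0.2, 1.0, -0.4]
finger_gap: -0.002
```

```bash
python3 - <<'E'
from h import *
snap('wrist','w4'); to([460.5,-252,133],73.3)
E
```

```text
t 3.25 pos [ 462.4 -252.2  137.1] rot [-1.7999e+02  8.0000e-02  7.3360e+01] F [ 0.1  0.  -0.8] gap 0.005
tool shift mm [-0.4 -1.9  4.1] roll 0.06
```

View pics/w4.png

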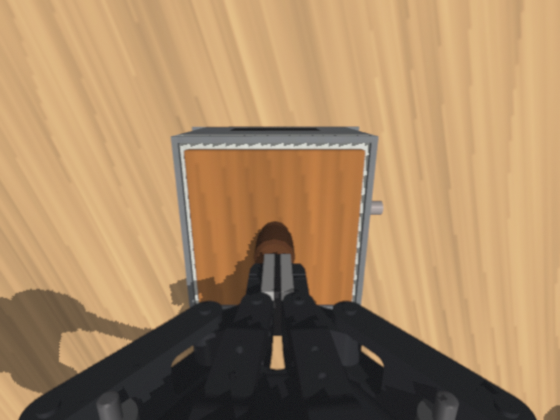

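```bash
python3 - <<'E'
from h import *
s=dict(np.load('pics/w4.npz'))
T=T_tool(s)
for z in (-20,-10,0,10,19): print(z,proj('wrist',[(T@[0,0,z,1])[:3]],s))
snap('side','s1'); snap('scene','c1')
crop('pics/side0.png','pics/x.png',330,60,450,180,5)
crop('pics/side1.png','pics/x.png',330,60,450,180,5) if 0 else crop('pics/s1.png','pics/x.png',330,60,450,200,5)
crop('pics/c1.png','pics/y.png',85,90,205,220,5)
E
```

```text
-20 [[279.07146671 270.1954791 ]]
-10 [[278.95843344 261.0409784 ]]
0 [[278.85749005 252.86424394]]
10 [[278.76679202 245.51629959]]
19 [[278.69268868 239.51199701]]
```

View pics/x.png

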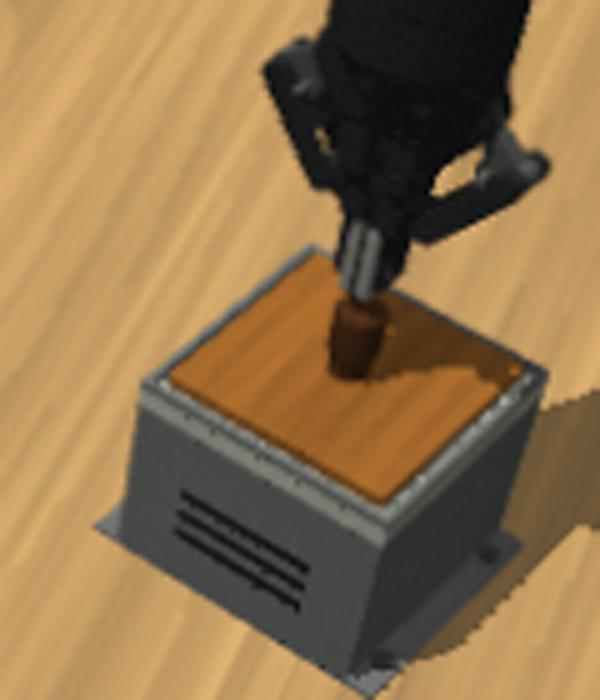

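View pics/y.png

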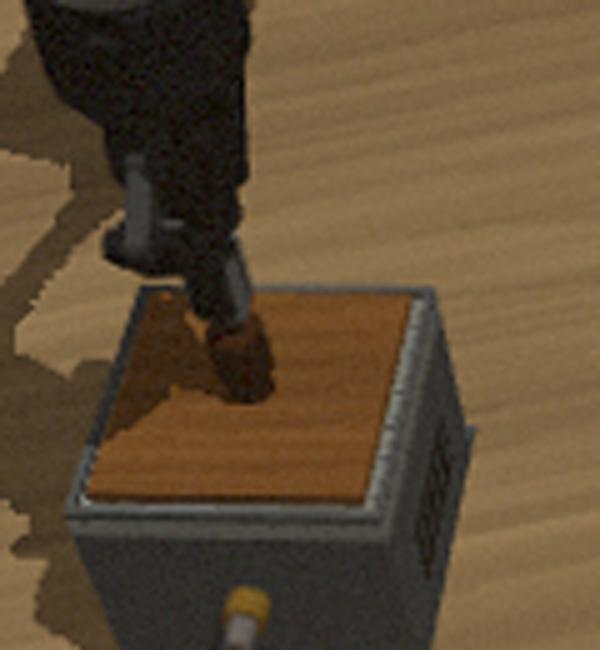

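```bash
python3 - <<'E'
from h import *
from scipy.optimize import least_squares
s=telemetry.observe(); print(s['joints'].round(2))
a=np.array([360,299])/5+[330,60]; b=np.array([238,324])/5+[85,90]
r=least_squares(lambda P:np.r_[(proj('side',[P])[0]-a),(proj('scene',[P])[0]-b)],[460,-250,140]); print('tip',r.x,r.fun)
a=np.array([359,313])/5+[330,60]; b=np.array([232,340])/5+[85,90]
T=T_tool(s); print(np.linalg.inv(T)@np.r_[r.x,1])
for x in (-11,0,11): print(x,[proj('wrist',[(T@[x,0,z,1])[:3]],s)[0].round(0).tolist() for z in (-20,-10,0,10,19)])
crop('pics/w4.png','pics/x.png',220,200,340,310,6)
E
```

```text
[-3.225e+01 -6.210e+00  8.966e+01 -8.000e-02  9.654e+01 -1.562e+01]
tip [ 461.93219147 -250.17958301  146.82872034] [-0.39121681  0.35157201 -0.36995798 -0.33031615]
[ 1.7762989  -1.0611202  -9.73274938  1.        ]
-11 [[279.0, 288.0], [279.0, 278.0], [279.0, 269.0], [279.0, 261.0], [279.0, 255.0]]
0 [[279.0, 270.0], [279.0, 261.0], [279.0, 253.0], [279.0, 246.0], [279.0, 240.0]]
11 [[279.0, 251.0], [279.0, 243.0], [279.0, 236.0], [279.0, 229.0], [279.0, 224.0]]
```

View pics/x.png

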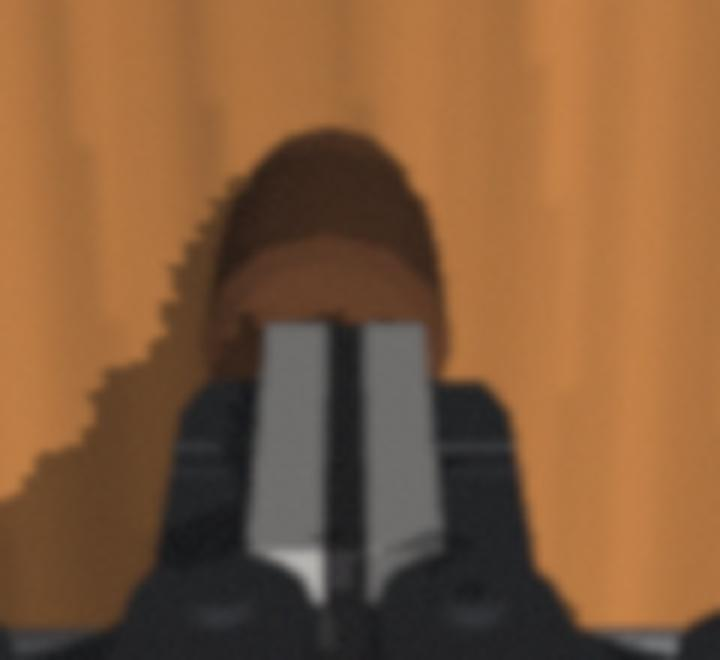

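The fingers shut above the knob: triangulated from both fixed cameras, the fingertips are at z≈147, about 10 mm behind the reported TCP instead of 19 mm ahead. So I'll trust the images and go about 30 mm lower.

{"method": "step_arm", "body": {
  "rows": [
    {"x": 0,"y": 0,"z": 0,"roll": 0},
    {"x": 0,"y": 0,"z": 0,"roll": 0},
    {"x": 0,"y": 0,"z": 0,"roll": 0},
    {"x": 0,"y": 0,"z": 0,"roll": 0},
    {"x": 0,"y": 0,"z": 0,"roll": 0},
    {"x": 0,"y": -0.001,"z": 0.008,"roll": 0},
    {"x": 0,"y": -0.0005,"z": 0.008,"roll": 0},
    {"x": 0,"y": 0,"z": 0.006,"roll": 0},
    {"x": 0,"y": 0,"z": 0,"roll": 0}
  ],
  "fingers": 80
}}

```text
time: 4.25
tool_pos: [460.5, -251.6, 112.4]
ee_rot: [-179.9, 0.1, 73.4]
ft_force: [-0.1, 0.7, -0.5]
finger_gap: 0.798
```

```bash
python3 - <<'E'
from h import *
to([460.5,-252,104],73.3)
snap('wrist','w5');snap('side','s2'); snap('scene','c2')
crop('pics/s2.png','pics/x.png',330,60,450,180,5)
crop('pics/c2.png','pics/y.png',85,90,205,220,5)
x,y=cv2.imread('pics/x.png'),cv2.imread('pics/y.png')[:600]
z=np.hstack([x,y]);cv2.imwrite('pics/xy.png',cv2.resize(z,(800,400)))
to([460.5,-252,104],73.3)
E
```

```text
t 4.25 pos [ 460.5 -251.6  112.4] rot [-1.7993e+02  7.0000e-02  7.3350e+01] F [-0.1  0.7 -0.5] gap 0.798
tool shift mm [-0.4  0.1  8.4] roll 0.05
t 4.4 pos [ 461.1 -251.9  114. ] rot [1.7995e+02 1.0000e-01 7.3360e+01] F [-0.4  0.1  0.4] gap 0.8
tool shift mm [-0.2 -0.6 10. ] roll 0.06
```

View pics/xy.png

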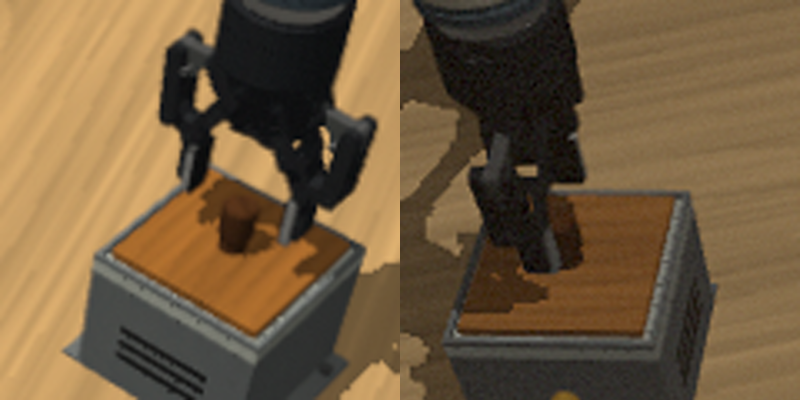

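View pics/w5.png

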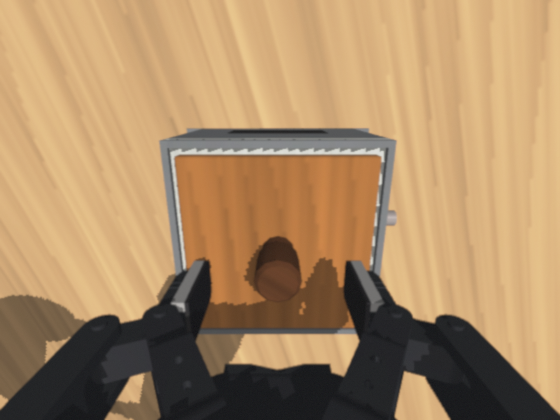

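{"method": "step_arm", "body": {
  "rows": [
    {"x": 0,"y": 0,"z": 0.006,"roll": 0},
    {"x": 0,"y": 0,"z": 0.005,"roll": 0},
    {"x": 0,"y": 0,"z": 0,"roll": 0}
  ]
}}

```text
time: 4.7
tool_pos: [461.6, -252.2, 103.0]
ee_rot: [179.9, 0.1, 73.4]
ft_force: [1.0, -0.5, -0.4]
finger_gap: 0.798
```

{"method": "step_arm", "body": {
  "rows": [
    {"x": 0,"y": 0,"z": 0,"roll": 0},
    {"x": 0,"y": 0,"z": 0,"roll": 0},
    {"x": 0,"y": 0,"z": 0,"roll": 0},
    {"x": 0,"y": 0,"z": 0,"roll": 0},
    {"x": 0,"y": 0,"z": 0,"roll": 0},
    {"x": 0,"y": 0,"z": 0,"roll": 0},
    {"x": 0,"y": 0,"z": 0,"roll": 0}
  ],
  "fingers": 0,
  "force": 50
}}

```text
time: 5.4
tool_pos: [461.7, -252.3, 103.3]
ee_rot: [179.8, 0.1, 73.4]
ft_force: [-0.5, -0.4, 0.4]
finger_gap: 0.258
```

```bash
cat >> h.py <<'E'
def both(name,a,b):
    """side crop origin a, scene crop origin b, 120x120 each -> 800x400"""
    snap('side','s_'+name); snap('scene','c_'+name)
    L=[]
    for f,o in (('s_',a),('c_',b)):
        im=cv2.imread(f'pics/{f}{name}.png')[o[1]:o[1]+120,o[0]:o[0]+120]; L.append(cv2.resize(im,(400,400),interpolation=cv2.INTER_CUBIC))
    cv2.imwrite(f'pics/b_{name}.png',np.hstack(L))
E
python3 - <<'E'
from h import *
both('g1',(330,60),(85,90))
to([460.5,-252,104],73.3)
E
```

```text
t 5.5 pos [ 461.7 -252.3  103.3] rot [1.7984e+02 1.3000e-01 7.3360e+01] F [ 0.6 -0.4  0.3] gap 0.263
tool shift mm [-0.1 -1.2 -0.7] roll 0.06
```

View pics/b_g1.png

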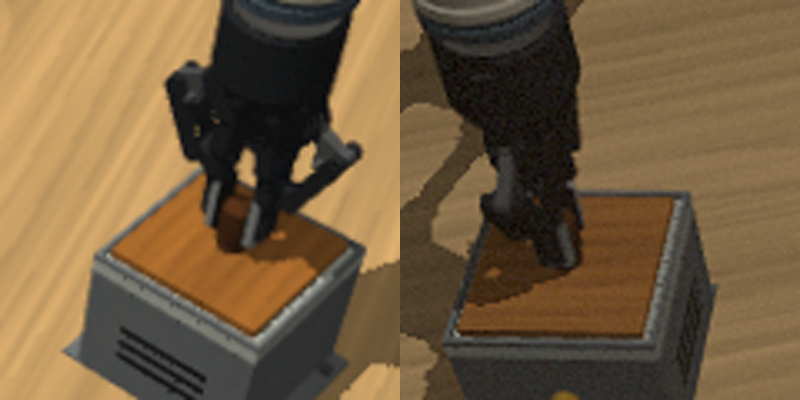

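{"method": "step_arm", "body": {
  "rows": [
    {"x": 0,"y": 0,"z": -0.003,"roll": 0},
    {"x": 0,"y": 0,"z": -0.008,"roll": 0},
    {"x": 0,"y": 0,"z": -0.012,"roll": 0},
    {"x": 0,"y": 0,"z": -0.012,"roll": 0},
    {"x": 0,"y": 0,"z": -0.008,"roll": 0},
    {"x": 0,"y": 0,"z": -0.004,"roll": 0},
    {"x": 0,"y": 0,"z": 0,"roll": 0}
  ]
}}

```text
time: 6.2
tool_pos: [461.9, -252.3, 155.7]
ee_rot: [179.7, 0.2, 73.4]
ft_force: [0.1, 0.2, -0.2]
finger_gap: 0.262
```

```bash
python3 - <<'E'
from h import *
both('g2',(330,60),(85,70))
to([465,-20,140],73.3)
E
```

```text
t 6.3 pos [ 461.5 -252.1  154.6] rot [1.7983e+02 1.3000e-01 7.3360e+01] F [-0.2 -0.4 -1.4] gap 0.261
tool shift mm [223.4 -63.2  13.9] roll 0.06
```

View pics/b_g2.png

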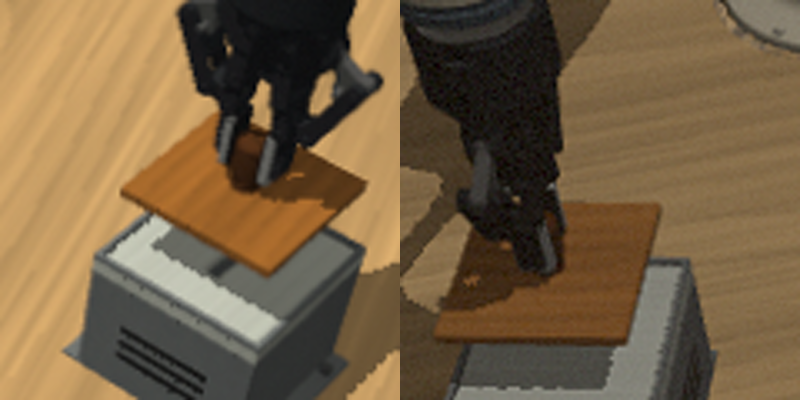

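The lid is lifted level and clear of the box. Next I carry it towards the middle.

{"method": "step_arm", "body": {
  "rows": [
    {"x": 0.01,"y": -0.003,"z": 0,"roll": 0},
    {"x": 0.02,"y": -0.006,"z": 0,"roll": 0},
    {"x": 0.025,"y": -0.007,"z": 0,"roll": 0},
    {"x": 0.025,"y": -0.007,"z": 0,"roll": 0},
    {"x": 0.025,"y": -0.007,"z": 0,"roll": 0},
    {"x": 0.025,"y": -0.007,"z": 0,"roll": 0},
    {"x": 0.025,"y": -0.007,"z": 0,"roll": 0},
    {"x": 0.025,"y": -0.007,"z": 0,"roll": 0},
    {"x": 0.02,"y": -0.006,"z": 0,"roll": 0},
    {"x": 0.01,"y": -0.003,"z": 0,"roll": 0},
    {"x": 0,"y": 0,"z": 0,"roll": 0}
  ]
}}

```text
time: 7.4
tool_pos: [459.3, -18.9, 146.8]
ee_rot: [-179.4, -0.0, 73.4]
ft_force: [-1.2, -0.5, -1.3]
finger_gap: 0.261
```

```bash
python3 - <<'E'
from h import *
both('g3',(260,120),(170,70))
to([465,-20,15],73.3)
E
```

```text
t 7.5 pos [459.5 -20.3 146.9] rot [-1.7944e+02 -1.0000e-02  7.3280e+01] F [ 0.3 -0.1 -1.4] gap 0.261
tool shift mm [  1.9   6.5 131.8] roll -0.02
```

View pics/b_g3.png

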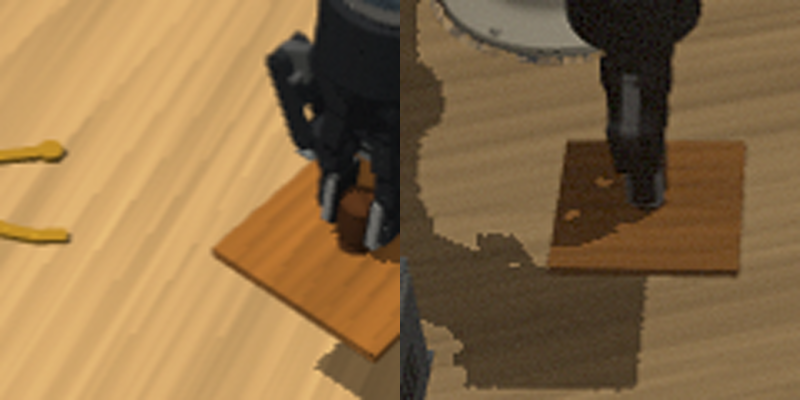

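View pics/s_g3.png

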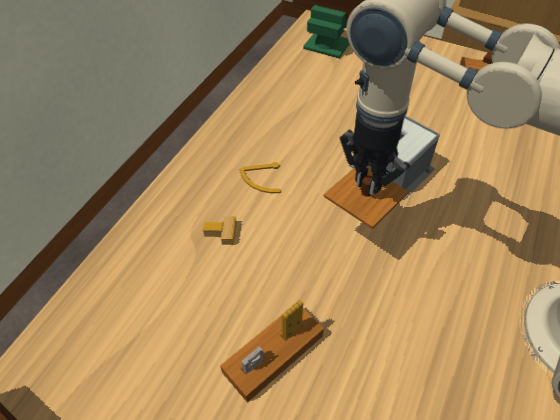

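{"method": "step_arm", "body": {
  "rows": [
    {"x": 0,"y": 0,"z": 0.01,"roll": 0},
    {"x": 0,"y": 0,"z": 0.02,"roll": 0},
    {"x": 0,"y": 0,"z": 0.025,"roll": 0},
    {"x": 0,"y": 0,"z": 0.025,"roll": 0},
    {"x": 0,"y": 0,"z": 0.02,"roll": 0},
    {"x": 0,"y": 0,"z": 0.01,"roll": 0},
    {"x": 0,"y": 0,"z": 0,"roll": 0},
    {"x": 0,"y": 0,"z": 0,"roll": 0}
  ]
}}

```text
time: 8.3
tool_pos: [457.7, -27.1, 29.4]
ee_rot: [-179.4, 0.1, 72.7]
ft_force: [-0.6, 0.1, -0.6]
finger_gap: 0.264
```

```bash
python3 - <<'E'
from h import *
both('g4',(260,120),(170,100))
to([465,-20,5],73.3)
E
```

```text
t 8.4 pos [458.1 -27.   30.1] rot [-1.7946e+02  1.3000e-01  7.2690e+01] F [-0.2 -1.3 -0.5] gap 0.265
tool shift mm [ 8.8  4.7 25.1] roll -0.61
```

View pics/b_g4.png

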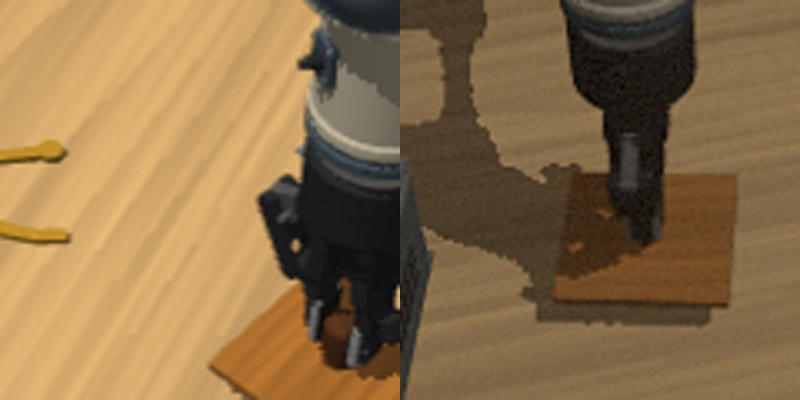

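{"method": "step_arm", "body": {
  "rows": [
    {"x": 0,"y": 0,"z": 0.008,"roll": 0},
    {"x": 0,"y": 0,"z": 0.006,"roll": 0},
    {"x": 0,"y": 0,"z": 0.004,"roll": 0},
    {"x": 0,"y": 0,"z": 0.002,"roll": 0},
    {"x": 0,"y": 0,"z": 0,"roll": 0}
  ]
}}

```text
time: 8.9
tool_pos: [459.8, -27.1, 11.1]
ee_rot: [-179.7, 0.1, 72.7]
ft_force: [0.3, -0.4, -0.8]
finger_gap: 0.257
```

```bash
python3 - <<'E'
from h import *
to([465,-20,4],73.3)
E
```

```text
t 8.9 pos [459.8 -27.1  11.1] rot [-1.7974e+02  8.0000e-02  7.2710e+01] F [ 0.3 -0.4 -0.8] gap 0.257
tool shift mm [8.3 2.9 7.1] roll -0.59
```

{"method": "step_arm", "body": {
  "rows": [
    {"x": 0,"y": 0,"z": 0.003,"roll": 0},
    {"x": 0,"y": 0,"z": 0.002,"roll": 0},
    {"x": 0,"y": 0,"z": 0,"roll": 0}
  ]
}}

```text
time: 9.2
tool_pos: [459.9, -27.0, 5.9]
ee_rot: [-179.8, 0.1, 72.7]
ft_force: [0.3, 0.2, -0.8]
finger_gap: 0.257
```

{"method": "step_arm", "body": {
  "rows": [
    {"x": 0,"y": 0,"z": 0.0015,"roll": 0},
    {"x": 0,"y": 0,"z": 0,"roll": 0}
  ]
}}

```text
time: 9.4
tool_pos: [459.9, -27.0, 4.3]
ee_rot: [-179.8, 0.1, 72.7]
ft_force: [0.6, -0.8, -1.1]
finger_gap: 0.258
```

```bash
python3 - <<'E'
from h import *
both('g5',(280,140),(170,100))
to([465,-20,4],73.3)
E
```

```text
t 9.5 pos [460.1 -27.1   4.6] rot [-1.7979e+02  7.0000e-02  7.2730e+01] F [ 0.8 -0.1 -1.9] gap 0.263
tool shift mm [8.2 2.6 0.6] roll -0.57
```

View pics/b_g5.png

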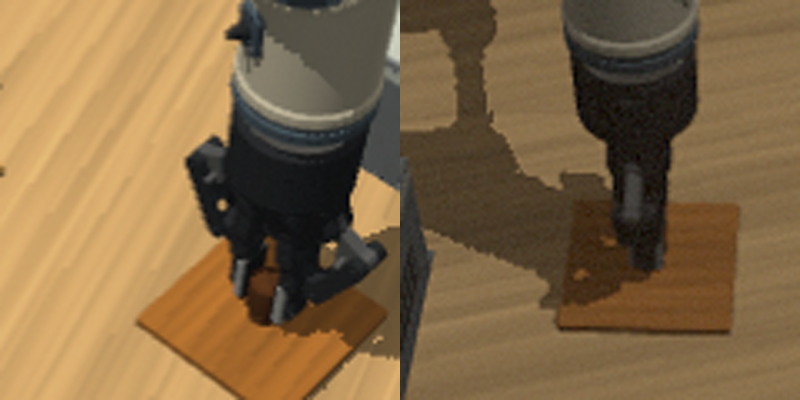

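{"method": "step_arm", "body": {
  "rows": [
    {"x": 0,"y": 0,"z": 0.0015,"roll": 0},
    {"x": 0,"y": 0,"z": 0,"roll": 0}
  ]
}}

```text
time: 9.7
tool_pos: [460.4, -27.1, 3.5]
ee_rot: [-179.8, 0.1, 72.7]
ft_force: [-0.1, 1.1, -1.0]
finger_gap: 0.259
```

{"method": "step_arm", "body": {
  "rows": [
    {"x": 0,"y": 0,"z": 0.0015,"roll": 0},
    {"x": 0,"y": 0,"z": 0,"roll": 0}
  ]
}}

```text
time: 9.9
tool_pos: [460.8, -27.1, 3.6]
ee_rot: [-179.9, 0.1, 72.7]
ft_force: [-0.6, -0.0, -0.7]
finger_gap: 0.261
```

{"method": "step_arm", "body": {
  "rows": [
    {"x": 0,"y": 0,"z": 0.001,"roll": 0},
    {"x": 0,"y": 0,"z": 0,"roll": 0}
  ]
}}

```text
time: 10.1
tool_pos: [461.1, -27.2, 3.3]
ee_rot: [-180.0, 0.0, 72.7]
ft_force: [0.0, 0.4, -1.4]
finger_gap: 0.258
```

{"method": "step_arm", "body": {
  "rows": [
    {"x": 0,"y": 0,"z": 0.002,"roll": 0},
    {"x": 0,"y": 0,"z": 0.002,"roll": 0},
    {"x": 0,"y": 0,"z": 0,"roll": 0}
  ]
}}

```text
time: 10.4
tool_pos: [461.7, -27.2, 3.6]
ee_rot: [180.0, 0.0, 72.7]
ft_force: [0.6, 1.1, -0.8]
finger_gap: 0.255
```

```bash
python3 - <<'E'
from h import *
F=[]
for i in range(4): camera('wrist'); F.append(telemetry.observe()['ft_force'])
print(np.array(F).round(1)); to([460,-27,3])
snap('side','s_g6')
crop('pics/s_g6.png','pics/x.png',300,140,430,250,6)
E
```

```text
[[ 0.4  0.8 -1.1]
 [-0.2  0.2  3.3]
 [-0.5  0.3  2.5]
 [-0.4  0.2  3.4]]
t 10.6 pos [461.6 -27.2   3.2] rot [1.7998e+02 4.0000e-02 7.2740e+01] F [-0.4  0.2  3.4] gap 0.258
tool shift mm [-0.3 -1.6  0.2] roll None
```

View pics/x.png

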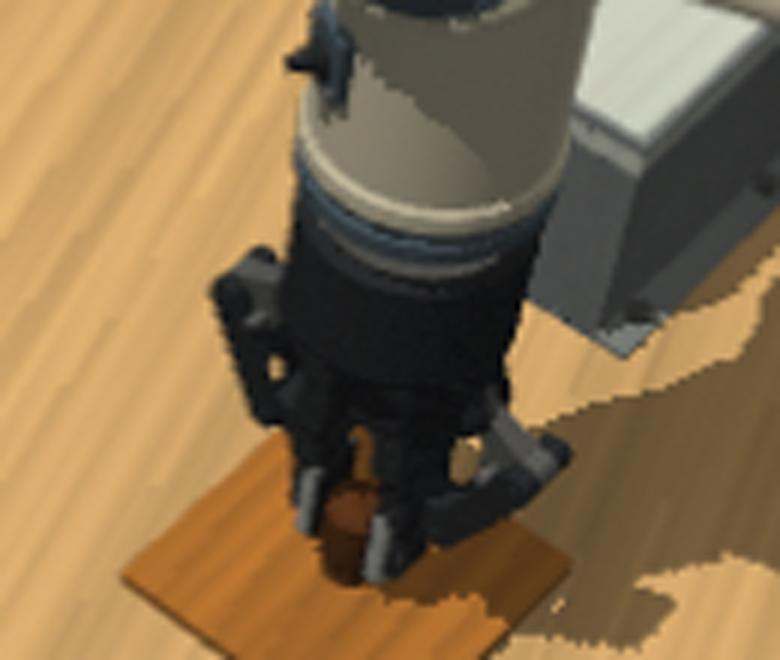

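Contact is confirmed by a force of +3 N, so I release the lid.

{"method": "step_arm", "body": {
  "rows": [
    {"x": 0,"y": 0,"z": 0,"roll": 0},
    {"x": 0,"y": 0,"z": 0,"roll": 0},
    {"x": 0,"y": 0,"z": 0,"roll": 0},
    {"x": 0,"y": 0,"z": 0,"roll": 0},
    {"x": 0,"y": 0,"z": 0,"roll": 0},
    {"x": 0,"y": 0,"z": 0,"roll": 0},
    {"x": 0,"y": 0,"z": -0.015,"roll": 0},
    {"x": 0,"y": 0,"z": -0.03,"roll": 0},
    {"x": 0,"y": 0,"z": -0.04,"roll": 0},
    {"x": 0,"y": 0,"z": -0.04,"roll": 0},
    {"x": 0,"y": 0,"z": -0.03,"roll": 0},
    {"x": 0,"y": 0,"z": 0,"roll": 0}
  ],
  "fingers": 80
}}

```text
time: 11.85
tool_pos: [460.0, -26.9, 166.7]
ee_rot: [-179.9, 0.1, 72.7]
ft_force: [0.2, -0.0, 1.3]
finger_gap: 0.803
```

```bash
python3 - <<'E'
from h import *
both('g7',(300,150),(170,100))
to([484.6,242,160],69)
E
```

```text
t 11.95 pos [458.6 -26.8 162.2] rot [-1.7954e+02  1.2000e-01  7.2730e+01] F [0.4 0.8 0.2] gap 0.799
tool shift mm [264.4 -55.    2.1] roll 3.73
```

View pics/b_g7.png

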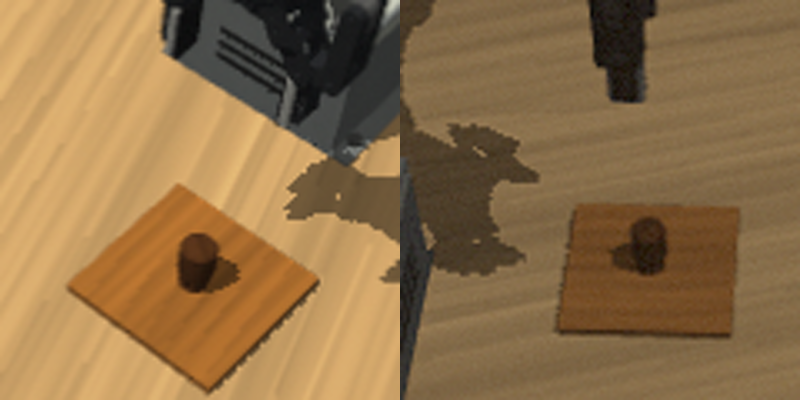

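{"method": "step_arm", "body": {
  "rows": [
    {"x": 0.015,"y": -0.003,"z": 0,"roll": 0},
    {"x": 0.03,"y": -0.006,"z": 0,"roll": 0},
    {"x": 0.03,"y": -0.006,"z": 0,"roll": 0},
    {"x": 0.03,"y": -0.006,"z": 0,"roll": 0},
    {"x": 0.03,"y": -0.006,"z": 0,"roll": 0},
    {"x": 0.03,"y": -0.006,"z": 0,"roll": 0},
    {"x": 0.03,"y": -0.006,"z": 0,"roll": 0},
    {"x": 0.03,"y": -0.006,"z": 0,"roll": 0},
    {"x": 0.02,"y": -0.006,"z": 0,"roll": 0},
    {"x": 0.01,"y": -0.003,"z": 0,"roll": 0},
    {"x": 0,"y": 0,"z": 0,"roll": 3.7},
    {"x": 0,"y": 0,"z": 0,"roll": 0}
  ]
}}

```text
time: 13.15
tool_pos: [474.4, 239.9, 141.1]
ee_rot: [-178.0, 1.3, 68.8]
ft_force: [-0.3, -0.1, 0.4]
finger_gap: 0.801
```

```bash
python3 - <<'E'
from h import *
s=snap('wrist','w6'); to([484.6,242,160],69)
crop('pics/w6.png','pics/x.png',180,70,380,230,4)
E
```

```text
t 13.2 pos [474.4 239.8 141. ] rot [-177.99    1.32   68.88] F [-0.5  1.  -0.5] gap 0.803
tool shift mm [  5.3   8.1 -19.4] roll -0.12
```

View pics/w6.png

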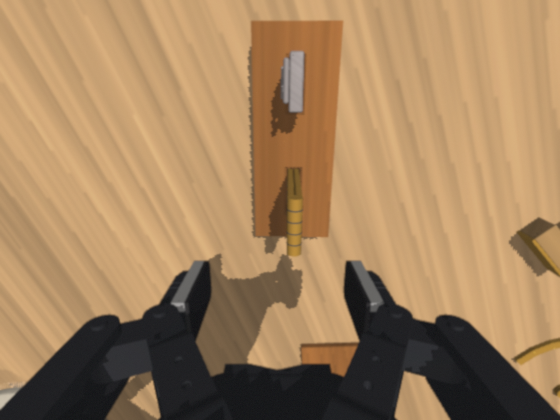

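View pics/x.png

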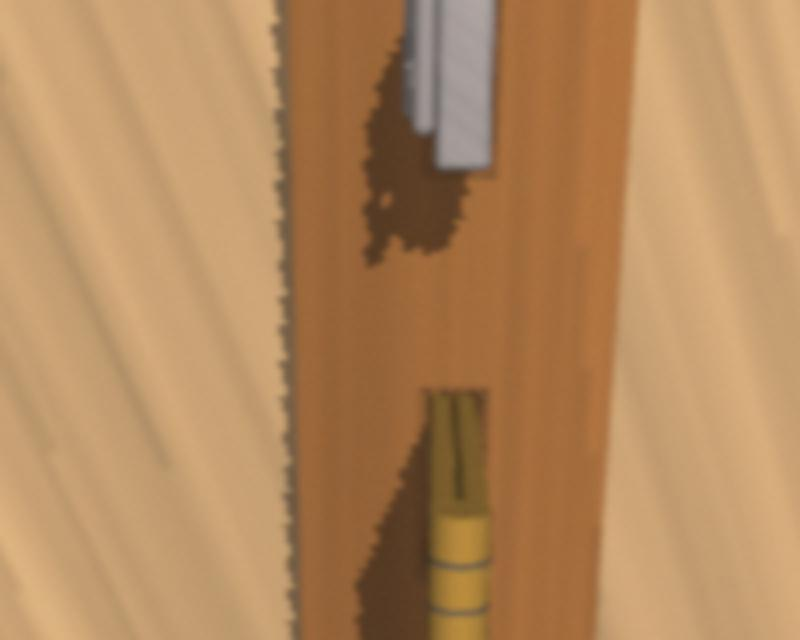

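```bash
python3 - <<'E'
from h import *
s=dict(np.load('pics/w6.npz'))
a=ray_plane('wrist',[(294.5,198),(294.5,255.5)],[118,118],s); print(a.round(1),a.mean(0), np.degrees(np.arctan2(a[0,0]-a[1,0],a[0,1]-a[1,1])))
r=ray_plane('wrist',[(251,21),(342,21),(328,237),(255,237)],35,s); print(r.round(1),r.mean(0))
T=T_tool(s); print(T[:3,2])
print((np.linalg.inv(T)@np.r_[a.mean(0),1])[:3])
E
```

```text
[[492.6 261.4 118. ]
 [478.6 223.  118. ]] [485.59488945 242.22074671 118.        ] 20.12172132167342
[[502.7 380.6  35. ]
 [566.8 355.   35. ]
 [501.5 187.5  35. ]
 [435.5 211.9  35. ]] [501.616579   283.75499479  35.        ]
[-0.04082874 -0.00897607 -0.99912584]
[ 6.71322386 10.37207095 22.57820775]
```

{"method": "step_arm", "body": {
  "rows": [
    {"x": 0,"y": 0.003,"z": -0.004,"roll": 0},
    {"x": 0,"y": 0.003,"z": -0.004,"roll": 0},
    {"x": 0,"y": 0.002,"z": -0.004,"roll": 0},
    {"x": 0,"y": 0,"z": -0.004,"roll": 0},
    {"x": 0,"y": 0,"z": 0,"roll": 0}
  ]
}}

```text
time: 13.7
tool_pos: [483.7, 234.5, 158.2]
ee_rot: [-178.0, 1.3, 68.9]
ft_force: [0.5, -0.2, 0.5]
finger_gap: 0.799
```

{"method": "step_arm", "body": {
  "rows": [
    {"x": 0,"y": 0,"z": 0,"roll": 0},
    {"x": 0,"y": 0,"z": 0,"roll": 0},
    {"x": 0,"y": 0,"z": 0,"roll": 0},
    {"x": 0,"y": 0,"z": 0,"roll": 0},
    {"x": 0,"y": 0,"z": 0,"roll": 0}
  ]
}}

```text
time: 14.2
tool_pos: [483.6, 234.5, 158.3]
ee_rot: [-178.0, 1.3, 68.9]
ft_force: [0.4, -0.7, 0.3]
finger_gap: 0.804
```

```bash
python3 - <<'E'
from h import *
s=snap('wrist','w7'); to([484.6,242,160],69)
E
```

```text
t 14.25 pos [483.6 234.5 158.2] rot [-178.01    1.33   68.91] F [ 0.3 -0.1  0.2] gap 0.798
tool shift mm [ 7.3 -1.8 -1.9] roll -0.09
```

View pics/w7.png

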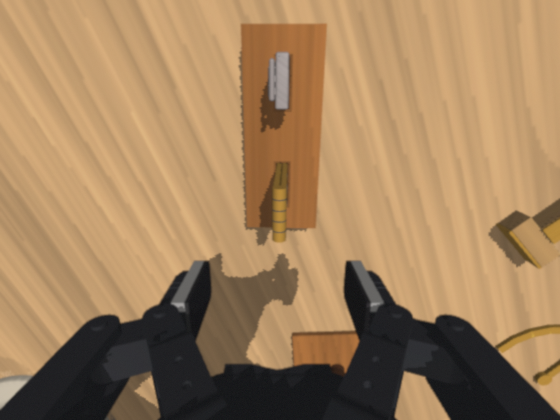

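Slow rows don't change the roughly 2° tilt. It comes from the fast moves, so I'll try undoing it with a quick inward move and a slow return.

{"method": "step_arm", "body": {
  "rows": [
    {"x": -0.029,"y": -0.027,"z": 0,"roll": 0},
    {"x": -0.029,"y": -0.027,"z": 0,"roll": 0},
    {"x": -0.029,"y": -0.027,"z": 0,"roll": 0},
    {"x": 0,"y": 0,"z": 0,"roll": 0}
  ]
}}

```text
time: 14.65
tool_pos: [372.9, 180.9, 158.9]
ee_rot: [-177.6, 1.7, 69.0]
ft_force: [0.7, 0.9, 0.4]
finger_gap: 0.803
```

```bash
python3 - <<'E'
from h import *
to([485.3,242.2,160],69)
E
```

```text
t 14.65 pos [372.9 180.9 158.9] rot [-177.65    1.67   68.95] F [0.7 0.9 0.4] gap 0.803
tool shift mm [97.4 82.6 -7.3] roll -0.05
```

{"method": "step_arm", "body": {
  "rows": [
    {"x": 0.029,"y": 0.024,"z": 0,"roll": 0},
    {"x": 0.029,"y": 0.024,"z": 0,"roll": 0},
    {"x": 0.029,"y": 0.024,"z": 0,"roll": 0},
    {"x": 0,"y": 0,"z": 0,"roll": 0}
  ]
}}

```text
time: 15.05
tool_pos: [474.7, 238.1, 153.4]
ee_rot: [-177.8, 1.5, 68.9]
ft_force: [-0.6, -0.2, 0.1]
finger_gap: 0.799
```

```bash
python3 - <<'E'
from h import *
to([485.3,242.2,160],69)
E
```

```text
t 15.05 pos [474.7 238.1 153.4] rot [-177.84    1.5    68.92] F [-0.6 -0.2  0.1] gap 0.799
tool shift mm [ 7.4  8.1 -7.1] roll -0.08
```

```bash
cat >> h.py <<'E'
def tog(target,yaw=None):
    "shift that takes the real grasp point (tool z=-29) to target"
    s=telemetry.observe(); T=T_tool(s); g=T[:3,3]-29*T[:3,2]; d=T[:3,:3].T@(np.array(target,float)-g)
    print('t',round(s['time'],2),'rot',s['ee_rot'].round(2),'tcp',s['tool_pos'].round(1),'grasp',g.round(1),'F',s['ft_force'].round(1),'gap',round(s['finger_gap'],3)); print('tool shift mm',d.round(1),'roll', None if yaw is None else round(s['ee_rot'][2]-yaw,2))
E
python3 - <<'E'
from h import *
tog([485.4,242.2,92],69)
E
```

```text
t 15.05 rot [-177.84    1.5    68.92] tcp [474.7 238.1 153.4] grasp [476.  238.5 182.4] F [-0.6 -0.2  0.1] gap 0.799
tool shift mm [ 9.2 10.8 89.8] roll -0.08
```

{"method": "step_arm", "body": {
  "rows": [
    {"x": 0.004,"y": 0.005,"z": 0,"roll": 0},
    {"x": 0.004,"y": 0.005,"z": 0.004,"roll": 0},
    {"x": 0.001,"y": 0.001,"z": 0.006,"roll": 0},
    {"x": 0,"y": 0,"z": 0.008,"roll": 0},
    {"x": 0,"y": 0,"z": 0.008,"roll": 0},
    {"x": 0,"y": 0,"z": 0.008,"roll": 0},
    {"x": 0,"y": 0,"z": 0.004,"roll": 0},
    {"x": 0,"y": 0,"z": 0,"roll": 0}
  ]
}}

```text
time: 15.85
tool_pos: [486.2, 241.7, 111.6]
ee_rot: [-177.8, 1.5, 68.9]
ft_force: [-0.6, -0.1, -0.0]
finger_gap: 0.8
```

```bash
python3 - <<'E'
from h import *
snap('wrist','w8'); tog([485.4,242.2,92],69)
both('h1',(230,270),(300,70))
E
```

```text
t 15.9 rot [-177.86    1.49   68.91] tcp [486.4 241.8 112. ] grasp [487.6 242.1 140.9] F [-1.   0.4  0.3] gap 0.802
tool shift mm [ 0.5 -0.3 49. ] roll -0.09
```

View pics/w8.png

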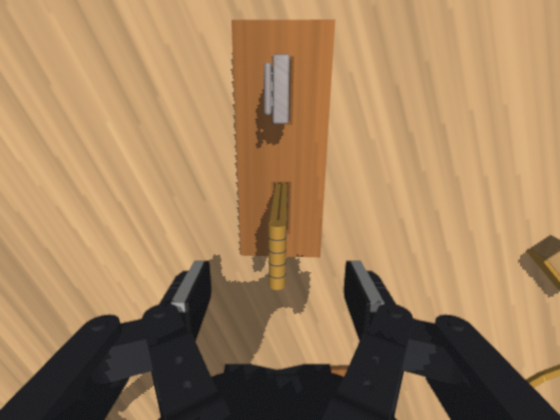

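View pics/b_h1.png

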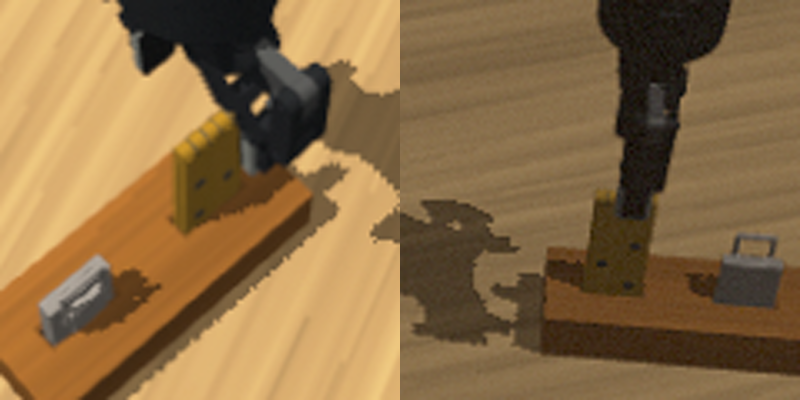

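{"method": "step_arm", "body": {
  "rows": [
    {"x": 0,"y": 0,"z": 0.006,"roll": 0},
    {"x": 0,"y": 0,"z": 0.009,"roll": 0},
    {"x": 0,"y": 0,"z": 0.009,"roll": 0},
    {"x": 0,"y": 0,"z": 0.009,"roll": 0},
    {"x": 0,"y": 0,"z": 0.008,"roll": 0},
    {"x": 0,"y": 0,"z": 0.004,"roll": 0},
    {"x": 0,"y": 0,"z": 0,"roll": 0}
  ]
}}

```text
time: 16.7
tool_pos: [484.7, 241.5, 63.6]
ee_rot: [-177.9, 1.4, 68.9]
ft_force: [-0.1, 0.5, -0.5]
finger_gap: 0.803
```

```bash
python3 - <<'E'
from h import *
snap('wrist','w9'); tog([485.4,242.2,92],69)
both('h2',(230,270),(300,70))
E
```

```text
t 16.75 rot [-177.92    1.43   68.91] tcp [484.8 241.6  64. ] grasp [486.1 241.9  92.9] F [-0.4  0.3  0.1] gap 0.795
tool shift mm [ 0.1 -0.7  0.9] roll -0.09
```

View pics/w9.png

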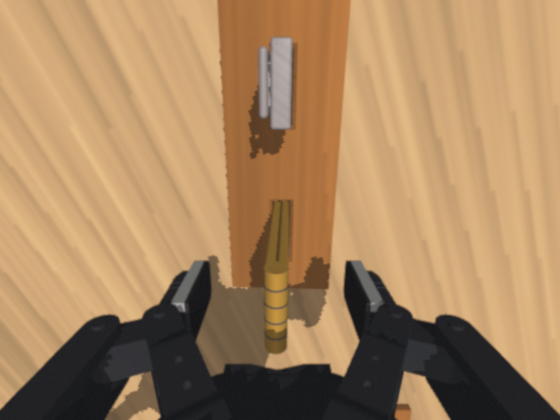

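View pics/b_h2.png

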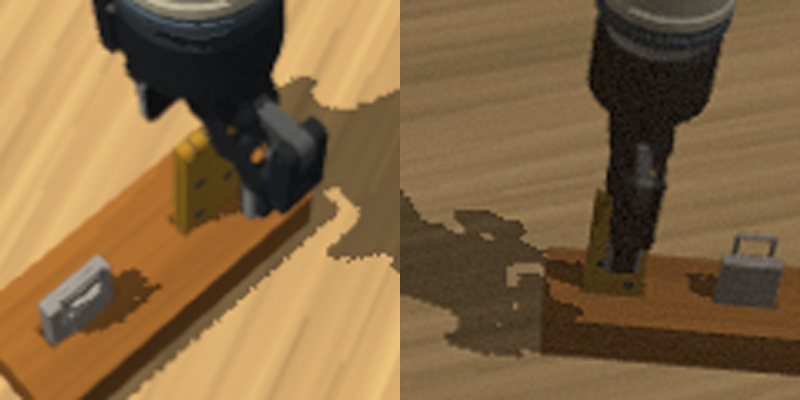

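{"method": "step_arm", "body": {
  "rows": [
    {"x": 0,"y": 0,"z": 0,"roll": 0},
    {"x": 0,"y": 0,"z": 0,"roll": 0},
    {"x": 0,"y": 0,"z": 0,"roll": 0},
    {"x": 0,"y": 0,"z": 0,"roll": 0},
    {"x": 0,"y": 0,"z": 0,"roll": 0},
    {"x": 0,"y": 0,"z": 0,"roll": 0},
    {"x": 0,"y": 0,"z": 0,"roll": 0},
    {"x": 0,"y": 0,"z": 0,"roll": 0}
  ],
  "fingers": 0,
  "force": 60
}}

```text
time: 17.65
tool_pos: [486.6, 242.2, 67.0]
ee_rot: [-178.2, 1.2, 68.9]
ft_force: [0.6, -1.0, -0.1]
finger_gap: 0.107
```

```bash
python3 - <<'E'
from h import *
snap('wrist','w10'); tog([485.4,242.2,92],69)
both('h3',(230,270),(300,70))
E
```

```text
t 17.7 rot [-178.16    1.22   68.9 ] tcp [486.6 242.1  66.9] grasp [487.7 242.4  95.9] F [ 0.7  0.  -0.5] gap 0.11
tool shift mm [-0.9 -2.   4. ] roll -0.1
```

View pics/w10.png

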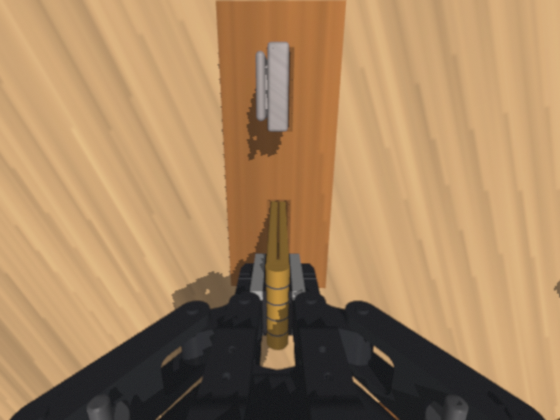

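View pics/b_h3.png

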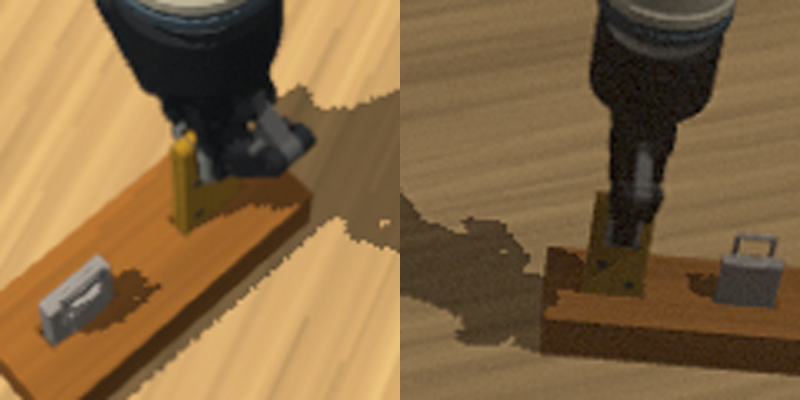

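{"method": "step_arm", "body": {
  "rows": [
    {"x": -0.0001,"y": -0.0001,"z": -0.004,"roll": 0},
    {"x": -0.0002,"y": -0.0002,"z": -0.008,"roll": 0},
    {"x": -0.0002,"y": -0.0003,"z": -0.009,"roll": 0},
    {"x": -0.0002,"y": -0.0003,"z": -0.009,"roll": 0},
    {"x": -0.0002,"y": -0.0003,"z": -0.01,"roll": 0},
    {"x": 0,"y": 0,"z": -0.012,"roll": 0},
    {"x": 0,"y": 0,"z": -0.012,"roll": 0},
    {"x": 0,"y": 0,"z": -0.012,"roll": 0},
    {"x": 0,"y": 0,"z": -0.012,"roll": 0},
    {"x": 0,"y": 0,"z": -0.012,"roll": 0},
    {"x": 0,"y": 0,"z": -0.01,"roll": 0},
    {"x": 0,"y": 0,"z": -0.008,"roll": 0},
    {"x": 0,"y": 0,"z": 0,"roll": 0},
    {"x": 0,"y": 0,"z": 0,"roll": 0}
  ]
}}

```text
time: 19.2
tool_pos: [489.5, 242.8, 196.0]
ee_rot: [-178.1, 1.2, 68.9]
ft_force: [-0.3, -0.1, -3.7]
finger_gap: 0.109
```

```bash
python3 - <<'E'
from h import *
both('h4',(210,210),(300,40))
s=snap('wrist','w11');tog([460.5,-252,205],73.3)
E
```

```text
t 19.35 rot [-178.1     1.26   68.91] tcp [489.3 242.7 195.4] grasp [490.4 243.  224.4] F [ 0.5 -0.6 -2.7] gap 0.106
tool shift mm [-472.1  151.1   24.8] roll -4.39
```

View pics/b_h4.png

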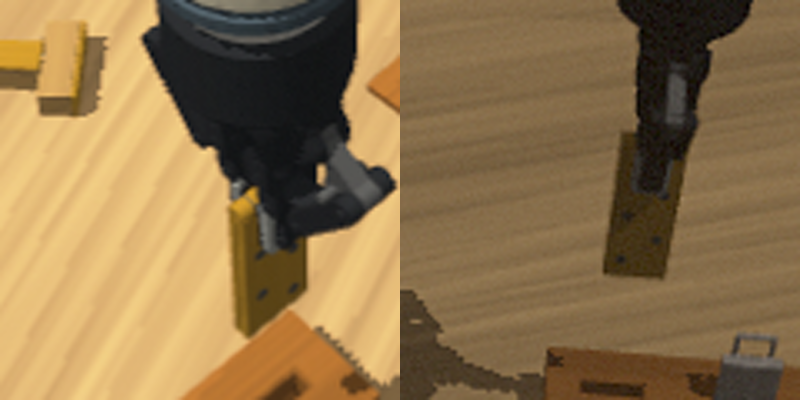

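View pics/w11.png

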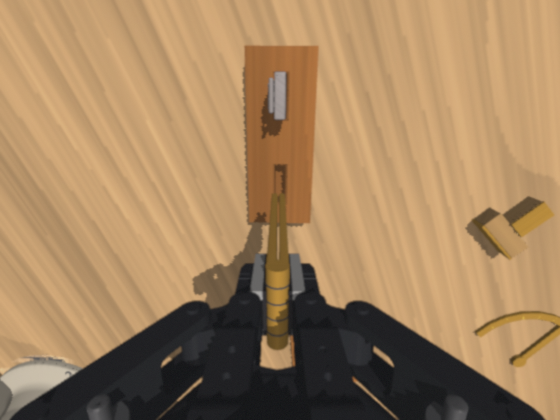

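{"method": "step_arm", "body": {
  "rows": [
    {"x": -0.01,"y": 0.003,"z": 0,"roll": 0},
    {"x": -0.018,"y": 0.006,"z": 0,"roll": -1},
    {"x": -0.018,"y": 0.006,"z": 0,"roll": -1},
    {"x": -0.018,"y": 0.006,"z": 0,"roll": -1},
    {"x": -0.018,"y": 0.006,"z": 0,"roll": -1},
    {"x": -0.018,"y": 0.006,"z": 0,"roll": 0},
    {"x": -0.018,"y": 0.006,"z": 0,"roll": 0},
    {"x": -0.018,"y": 0.006,"z": 0,"roll": 0},
    {"x": -0.018,"y": 0.006,"z": 0,"roll": 0},
    {"x": -0.018,"y": 0.006,"z": 0,"roll": 0},
    {"x": -0.018,"y": 0.006,"z": 0,"roll": 0},
    {"x": -0.018,"y": 0.006,"z": 0,"roll": 0},
    {"x": -0.018,"y": 0.006,"z": 0,"roll": 0},
    {"x": -0.018,"y": 0.006,"z": 0,"roll": 0},
    {"x": -0.018,"y": 0.006,"z": 0,"roll": 0},
    {"x": -0.018,"y": 0.006,"z": 0,"roll": 0},
    {"x": -0.012,"y": 0.004,"z": 0,"roll": 0},
    {"x": -0.006,"y": 0.002,"z": 0,"roll": 0},
    {"x": 0,"y": 0,"z": 0,"roll": 0}
  ]
}}

```text
time: 21.25
tool_pos: [483.9, -94.4, 189.7]
ee_rot: [-177.2, 1.7, 72.9]
ft_force: [-0.2, 0.0, -2.5]
finger_gap: 0.107
```

```bash
python3 - <<'E'
from h import *
tog([460.5,-252,205],73.3)
E
```

```text
t 21.25 rot [-177.21    1.69   72.89] tcp [483.9 -94.4 189.7] grasp [485.5 -94.  218.7] F [-0.2  0.  -2.5] gap 0.107
tool shift mm [-157.9   23.5   17.2] roll -0.41
```

```bash
python3 - <<'E'
from h import *
snap('side','s_k'); snap('scene','c_k'); snap('wrist','w12')
crop('pics/s_k.png','pics/x.png',340,95,450,205,6)
crop('pics/c_k.png','pics/y.png',95,130,215,235,6)
E
```

```text
(no output)
```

View pics/x.png

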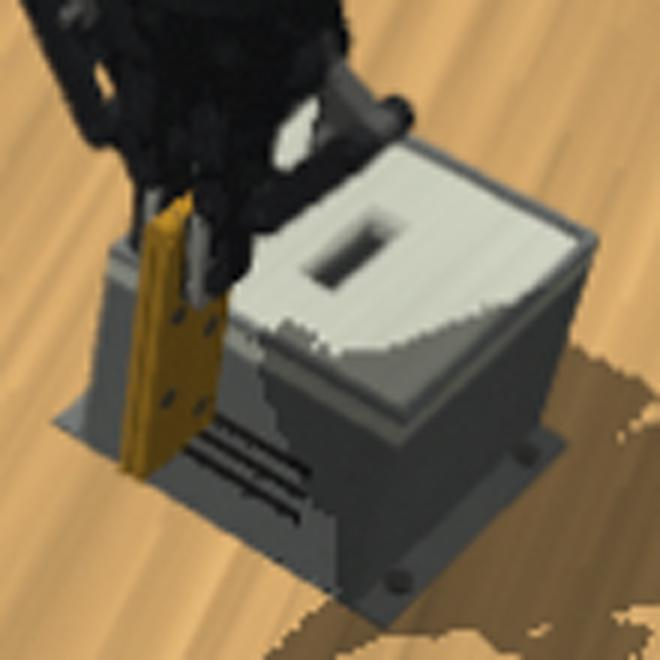

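View pics/y.png

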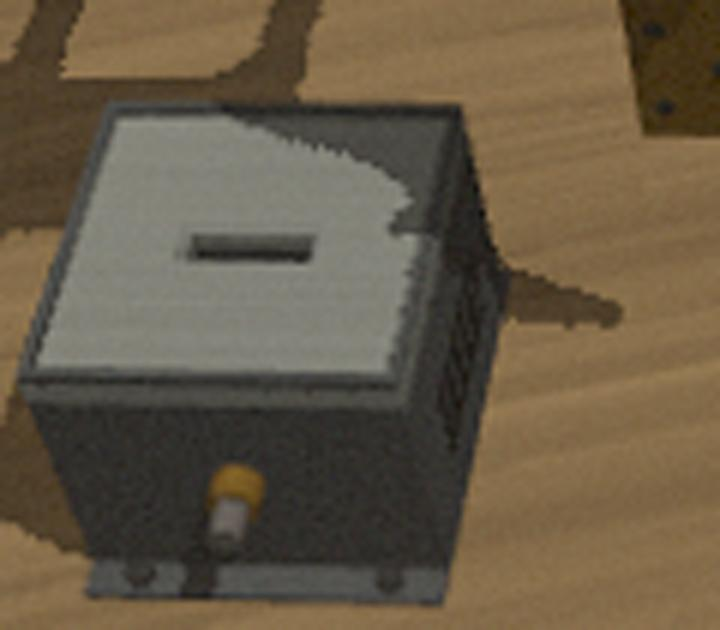

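View pics/w12.png

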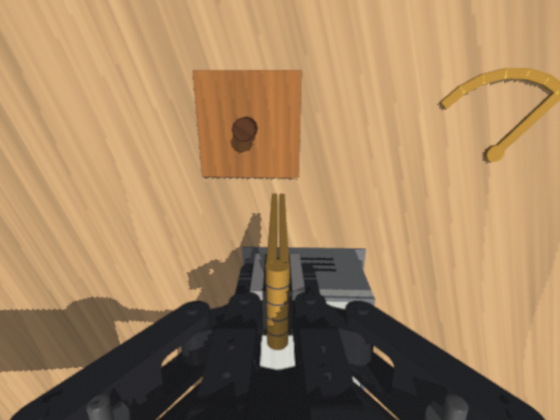

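```bash
python3 - <<'E'
from h import *
k=lambda p,o:(np.array(p)/6+np.array(o)-0.42)
print('side slot',ray_plane('side',[k((352,250),(340,95))],100))
print('scene slot',ray_plane('scene',[k((249,248),(95,130))],100))
# slot corners predicted for box at (460.3,-252,-16.5)
c,s_=np.cos(np.radians(-16.5)),np.sin(np.radians(-16.5)); R=np.array([[c,-s_],[s_,c]])
P=np.array([[-9,-25],[-9,25],[9,25],[9,-25],[-6,-22],[-6,22],[6,22],[6,-22]])@R.T+[460.3,-252]
P=np.c_[P,np.full(8,100)]
print(((proj('side',P)-np.array([340,95])+.42)*6).round(0).tolist()); print(((proj('scene',P)-np.array([95,130])+.42)*6).round(0).tolist())
s=dict(np.load('pics/w12.npz')); T=T_tool(s)
Kp=camera_params('wrist'); M=Kp['T_tool_cam']
u=cv2.undistortPoints(np.array([[[279.5,195.]],[[278.,258.]]]),Kp['K'],Kp['distortion']).reshape(-1,2)
for v in u:
    r=M[:3,:3]@np.r_[v,1]; t=(20-M[0,3])/r[0]; print('at tool x=20:',M[:3,3]+t*r)
E
```

```text
side slot [[ 461.09862699 -250.64838421  100.        ]]
scene slot [[ 462.10759302 -252.36292895  100.        ]]
[[413.0, 226.0], [337.0, 294.0], [296.0, 271.0], [373.0, 204.0], [402.0, 226.0], [335.0, 286.0], [308.0, 271.0], [375.0, 212.0]]
[[185.0, 224.0], [326.0, 226.0], [316.0, 264.0], [173.0, 263.0], [191.0, 231.0], [315.0, 232.0], [309.0, 258.0], [184.0, 256.0]]
at tool x=20: [20.          0.72215998 54.36808967]
at tool x=20: [ 20.          -0.68067377 -44.22116962]
```

{"method": "step_arm", "body": {
  "rows": [
    {"x": -0.008,"y": 0.0012,"z": 0,"roll": 0},
    {"x": -0.013,"y": 0.002,"z": 0,"roll": 0},
    {"x": -0.014,"y": 0.002,"z": 0,"roll": 0},
    {"x": -0.014,"y": 0.002,"z": 0,"roll": 0},
    {"x": -0.014,"y": 0.002,"z": 0,"roll": 0},
    {"x": -0.014,"y": 0.002,"z": 0,"roll": 0},
    {"x": -0.014,"y": 0.002,"z": 0,"roll": 0},
    {"x": -0.014,"y": 0.002,"z": 0,"roll": 0},
    {"x": -0.014,"y": 0.002,"z": 0,"roll": 0},
    {"x": -0.014,"y": 0.002,"z": 0,"roll": 0},
    {"x": -0.01,"y": 0.001,"z": 0,"roll": 0},
    {"x": -0.005,"y": 0.001,"z": 0,"roll": 0},
    {"x": 0,"y": 0,"z": 0,"roll": 0}
  ]
}}

```text
time: 22.7
tool_pos: [458.9, -254.2, 193.3]
ee_rot: [-177.2, 1.7, 73.0]
ft_force: [-0.3, -0.7, -2.7]
finger_gap: 0.111
```

```bash
python3 - <<'E'
from h import *
tog([460.5,-252,205],73.3)
s=snap('wrist','w13')
crop('pics/w13.png','pics/x.png',180,120,380,320,3)
E
```

```text
t 22.7 rot [-177.22    1.68   73.02] tcp [ 458.9 -254.2  193.3] grasp [ 460.5 -253.8  222.3] F [-0.3 -0.7 -2.7] gap 0.111
tool shift mm [ 2.2  0.3 17.2] roll -0.28
```

View pics/x.png

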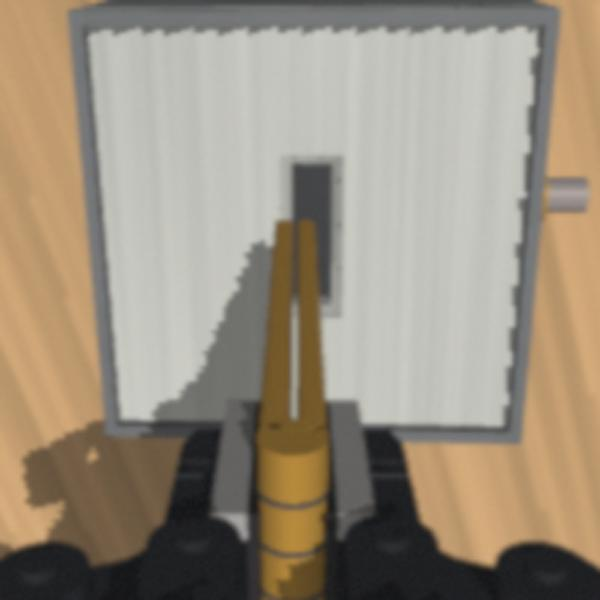

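```bash
cat >> h.py <<'E'
def wtool(uv,z):
    "wrist pixels -> tool coords on plane tool z=z"
    Kp=camera_params('wrist'); M=Kp['T_tool_cam']
    u=cv2.undistortPoints(np.array(uv,float).reshape(-1,1,2),Kp['K'],Kp['distortion']).reshape(-1,2)
    r=np.c_[u,np.ones(len(u))]@M[:3,:3].T; t=(z-M[2,3])/r[:,2]; return M[:3,3]+r*t[:,None]
def loadpose(n):
    return dict(np.load(f'pics/{n}.npz'))
E
python3 - <<'E'
from h import *
s=loadpose('w13'); T=T_tool(s); f=lambda L:np.array(L,float)/3+[180,120]-0.33
r=ray_plane('wrist',f([(70,10),(558,10),(520,440),(107,437)]),104,s); print('rim',r.round(1).tolist(),r.mean(0).round(1))
for i,j in ((0,1),(3,2)): d=r[j]-r[i]; print(np.degrees(np.arctan2(d[1],d[0])))
for i,j in ((3,0),(2,1)): d=r[j]-r[i]; print(np.degrees(np.arctan2(-d[0],d[1])))
m=ray_plane('wrist',f([(282,157),(343,157),(340,316)]),100,s); print('mouth',m.round(1).tolist(),'c',((m[0]+m[2])/2).round(1))
h=ray_plane('wrist',f([(292,165),(331,165)]),97,s);print('hole top corners',h.round(1).tolist())
for z in (54,57,60): print(z,wtool(f([(277,221),(316,221)]),z).round(2).tolist())
print('slot c in tool',(np.linalg.inv(T)@np.r_[(m[0]+m[2])/2,1]).round(1)); print('up in tool',T[2,:3])
E
```

```text
rim [[416.5, -171.1, 104.0], [539.7, -208.5, 104.0], [503.3, -331.6, 104.0], [378.8, -296.2, 104.0]] [ 459.6 -251.9  104. ]
-16.854420176233006
-15.861787744430924
-16.794702171022745
-16.470486940286207
mouth [[458.6, -226.2, 100.0], [475.2, -231.1, 100.0], [460.8, -277.9, 100.0]] c [ 459.7 -252.1  100. ]
hole top corners [[460.3, -229.9, 97.0], [471.0, -233.1, 97.0]]
54 [[21.38, -4.82, 54.0], [21.38, 4.78, 54.0]]
57 [[20.54, -4.87, 57.0], [20.54, 4.86, 57.0]]
60 [[19.7, -4.93, 60.0], [19.7, 4.94, 60.0]]
slot c in tool [ 5.   4.7 93.1  1. ]
up in tool [-0.02934349 -0.04848501 -0.99839279]
```

{"method": "step_arm", "body": {
  "rows": [
    {"x": 0.002,"y": 0.002,"z": 0,"roll": -0.4},
    {"x": 0.002,"y": 0.002,"z": 0.003,"roll": 0},
    {"x": 0,"y": 0.0002,"z": 0.006,"roll": 0},
    {"x": 0.0001,"y": 0.0001,"z": 0.006,"roll": 0},
    {"x": 0.0001,"y": 0.0001,"z": 0.006,"roll": 0},
    {"x": 0,"y": 0,"z": 0.003,"roll": 0},
    {"x": 0,"y": 0,"z": 0,"roll": 0}
  ]
}}

```text
time: 23.45
tool_pos: [463.9, -248.5, 166.0]
ee_rot: [-177.1, 1.6, 73.7]
ft_force: [0.5, -0.4, -2.0]
finger_gap: 0.107
```

```bash
python3 - <<'E'
from h import *
tog([460.5,-252,205],73.5)
s=snap('wrist','w14')
crop('pics/w14.png','pics/x.png',205,140,355,280,5)
both('k2',(330,70),(80,90))
E
```

```text
t 23.45 rot [-177.13    1.57   73.69] tcp [ 463.9 -248.5  166. ] grasp [ 465.5 -248.2  194.9] F [ 0.5 -0.4 -2. ] gap 0.107
tool shift mm [-5.4 -4.2 -9.7] roll 0.19
```

View pics/x.png

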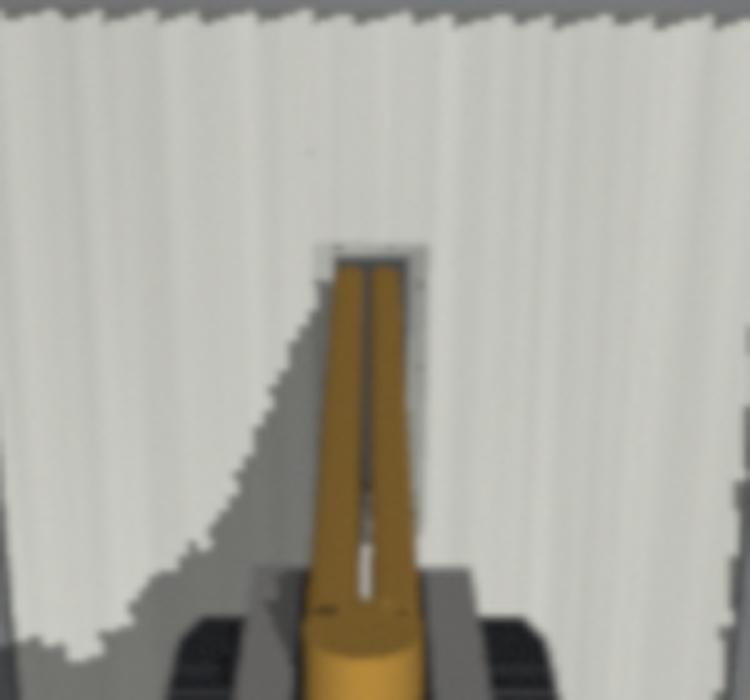

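View pics/b_k2.png

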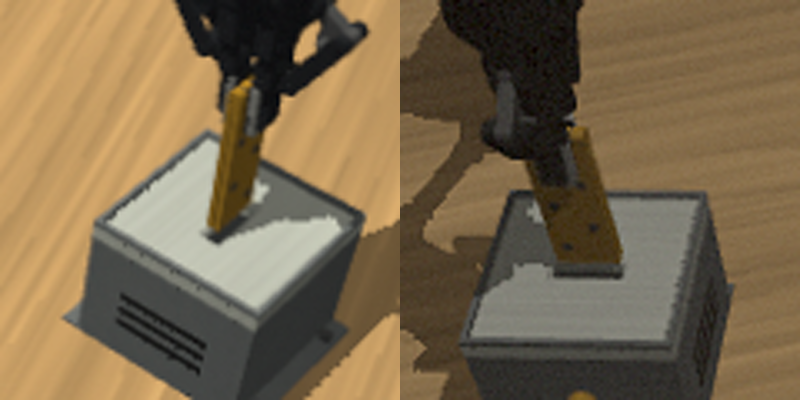

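```bash
python3 - <<'E'
from h import *
s=loadpose('w14'); T=T_tool(s); f=lambda L:np.array(L,float)/5+[205,140]-0.4
m=ray_plane('wrist',f([(315,243),(430,244)]),100,s); h=ray_plane('wrist',f([(335,260),(407,260)]),97,s)
I=np.linalg.inv(T); tl=lambda P:(np.c_[P,np.ones(len(P))]@I.T)[:,:3].round(2)
print('mouth',m.round(1).tolist(),tl(m).tolist()); print('hole',h.round(1).tolist(),tl(h).tolist())
u=I[:3,:3]@[0,0,1]
for z in (56,58,60): print('foot',z,wtool(f([(337,266),(402,266)]),z).round(2).tolist())
print(T[2,:3])
# slot centre predicted from (459.9,-252)
print('slot c',tl(np.array([[459.9,-252.,100]])))
E
```

```text
mouth [[458.4, -225.7, 100.0], [475.5, -230.6, 100.0]] [[22.19, -8.43, 65.91], [22.27, 9.37, 65.01]]
hole [[460.1, -230.0, 97.0], [471.1, -233.0, 97.0]] [[18.66, -5.4, 68.86], [18.81, 5.94, 68.29]]
foot 56 [[21.25, -4.86, 56.0], [21.25, 4.83, 56.0]]
foot 58 [[20.69, -4.9, 58.0], [20.69, 4.88, 58.0]]
foot 60 [[20.14, -4.93, 60.0], [20.14, 4.93, 60.0]]
[-0.02747934 -0.0500937  -0.99836642]
slot c [[-2.65  0.44 66.15]]
```

{"method": "step_arm", "body": {
  "rows": [
    {"x": -0.0018,"y": 0.0002,"z": 0,"roll": 0},
    {"x": -0.0017,"y": 0.0001,"z": 0.001,"roll": 0},
    {"x": 0,"y": 0,"z": 0.002,"roll": 0},
    {"x": 0,"y": 0,"z": 0,"roll": 0}
  ]
}}

```text
time: 24.0
tool_pos: [463.6, -253.1, 165.0]
ee_rot: [-177.3, 1.6, 73.7]
ft_force: [-0.0, 0.0, -2.3]
finger_gap: 0.105
```

```bash
python3 - <<'E'
from h import *
tog([460.5,-252,205],73.5)
s=snap('wrist','w15')
crop('pics/w15.png','pics/x.png',205,140,355,280,5)
both('k3',(330,70),(80,90))
E
```

```text
t 24.0 rot [-177.32    1.63   73.66] tcp [ 463.6 -253.1  165. ] grasp [ 465.2 -252.7  194. ] F [-0.   0.  -2.3] gap 0.105
tool shift mm [ -1.   -5.2 -10.8] roll 0.16
```

View pics/x.png

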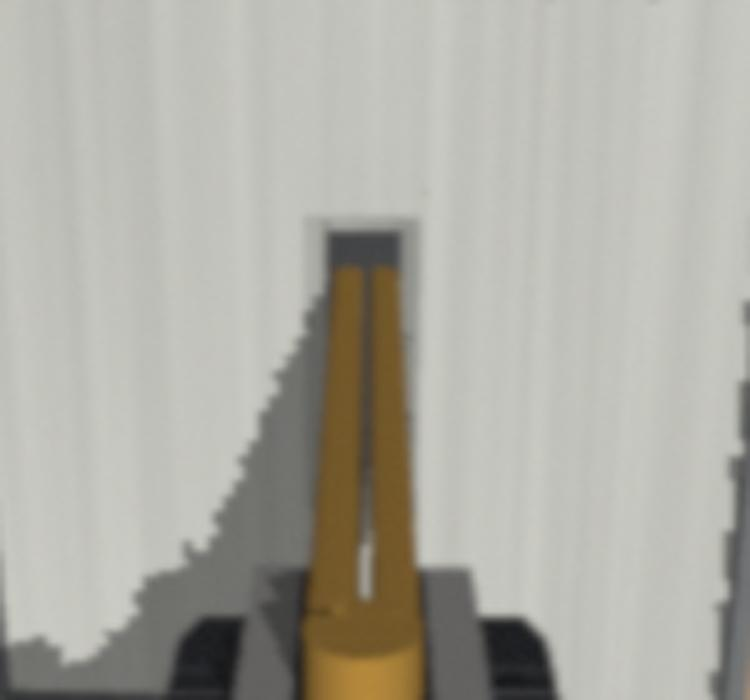

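View pics/b_k3.png

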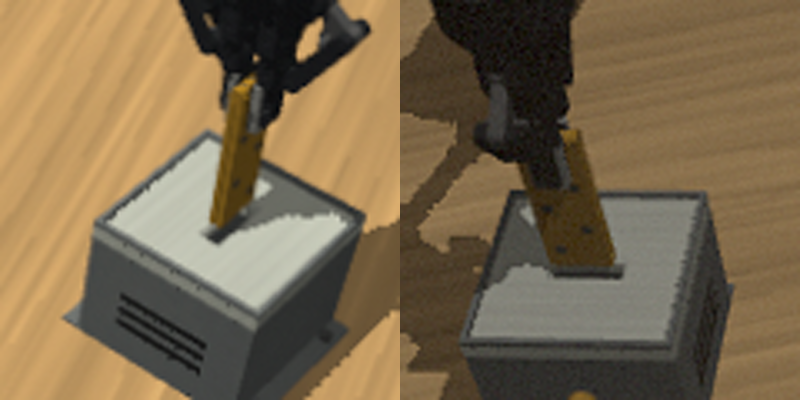

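```bash
cat >> h.py <<'E'
def rel(name,mouth,hole,foot,f,zf=58,pl=True):
    s=loadpose(name); T=T_tool(s); I=np.linalg.inv(T); tl=lambda P:(np.c_[P,np.ones(len(P))]@I.T)[:,:3]
    m=tl(ray_plane('wrist',f(mouth),100,s)); h=tl(ray_plane('wrist',f(hole),97,s)); F=wtool(f(foot),zf)
    print('mouth',m.round(2).tolist(),'-> c',(m[:,0].mean()-25).round(2),m[:,1].mean().round(2))
    print('hole',h.round(2).tolist(),'-> c',(h[:,0].mean()-22).round(2),h[:,1].mean().round(2))
    print('foot',F.round(2).tolist(),'-> c',(F[:,0].mean()-20).round(2),F[:,1].mean().round(2))
    P=(T@np.r_[F.mean(0),1])[:3]; print('foot front z world',P[2].round(1))
E
python3 - <<'E'
from h import *
f=lambda L:np.array(L,float)/5+[205,140]-0.4
rel('w15',[(303,218),(420,218)],[(328,232),(402,232)],[(334,267),(400,267)],f)
E
```

```text
mouth [[26.42, -10.19, 64.85], [26.63, 7.73, 64.01]] -> c 1.53 -1.23
hole [[23.47, -6.44, 67.77], [23.61, 5.09, 67.22]] -> c 1.54 -0.68
foot [[20.54, -5.35, 58.0], [20.54, 4.58, 58.0]] -> c 0.54 -0.38
foot front z world 106.6
```

{"method": "step_arm", "body": {
  "rows": [
    {"x": 0.0004,"y": -0.0003,"z": 0.002,"roll": 0},
    {"x": 0.0003,"y": -0.0002,"z": 0.002,"roll": 0},
    {"x": 0,"y": 0,"z": 0.002,"roll": 0},
    {"x": 0,"y": 0,"z": 0,"roll": 0}
  ]
}}

```text
time: 24.55
tool_pos: [463.1, -252.1, 158.8]
ee_rot: [-177.3, 1.6, 73.7]
ft_force: [0.6, -0.1, -2.8]
finger_gap: 0.105
```

```bash
python3 - <<'E'
from h import *
tog([460.5,-252,205],73.5)
s=snap('wrist','w16')
crop('pics/w16.png','pics/x.png',205,140,355,280,5)
E
```

```text
t 24.55 rot [-177.34    1.63   73.68] tcp [ 463.1 -252.1  158.8] grasp [ 464.6 -251.7  187.7] F [ 0.6 -0.1 -2.8] gap 0.105
tool shift mm [ -1.9  -4.7 -17. ] roll 0.18
```

View pics/x.png

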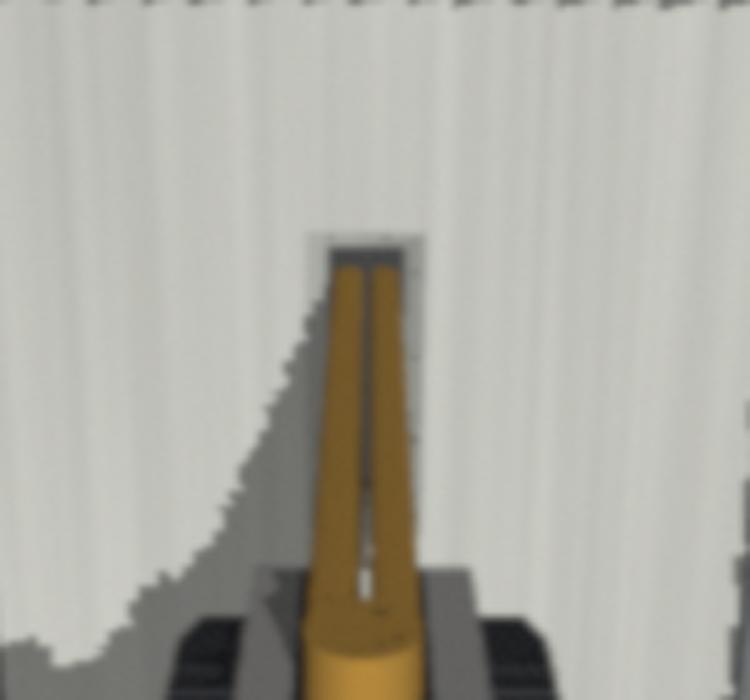

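```bash
python3 - <<'E'
from h import *
f=lambda L:np.array(L,float)/5+[205,140]-0.4
rel('w16',[(306,235),(426,235)],[(329,249),(404,249)],[(335,268),(401,268)],f)
E
```

```text
mouth [[25.34, -9.52, 58.58], [25.56, 8.41, 57.74]] -> c 0.45 -0.55
hole [[22.4, -6.16, 61.51], [22.54, 5.24, 60.98]] -> c 0.47 -0.46
foot [[20.38, -5.2, 58.0], [20.38, 4.73, 58.0]] -> c 0.38 -0.23
foot front z world 100.3
```

{"method": "step_arm", "body": {
  "rows": [
    {"x": 0,"y": -0.0001,"z": 0.002,"roll": 0},
    {"x": 0,"y": 0,"z": 0.002,"roll": 0},
    {"x": 0,"y": 0,"z": 0.002,"roll": 0},
    {"x": 0,"y": 0,"z": 0.002,"roll": 0},
    {"x": 0,"y": 0,"z": 0.002,"roll": 0},
    {"x": 0,"y": 0,"z": 0,"roll": 0}
  ]
}}

```text
time: 25.2
tool_pos: [462.5, -252.3, 148.0]
ee_rot: [-177.3, 1.6, 73.7]
ft_force: [-0.3, 0.8, -2.6]
finger_gap: 0.105
```

```bash
python3 - <<'E'
from h import *
s=snap('wrist','w17'); both('k4',(330,70),(80,90))
tog([460.5,-252,205],73.5)
crop('pics/w17.png','pics/x.png',205,140,355,280,4)
E
```

```text
t 25.35 rot [-177.38    1.64   73.68] tcp [ 462.6 -252.4  148.5] grasp [ 464.1 -251.9  177.5] F [-0.6 -0.1 -3. ] gap 0.108
tool shift mm [ -1.9  -4.7 -27.3] roll 0.18
```

View pics/x.png

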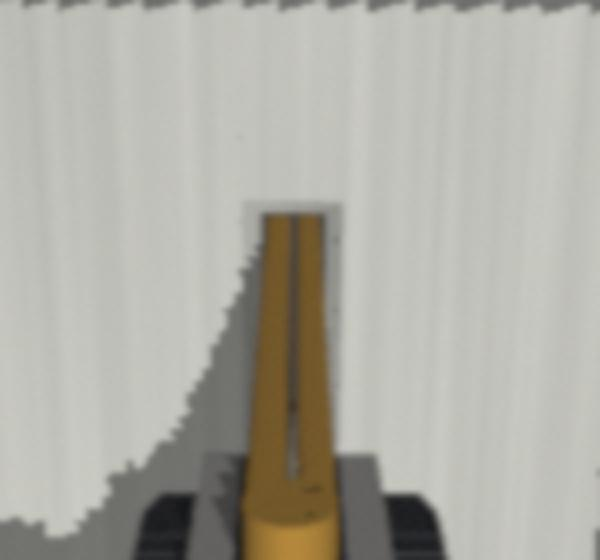

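View pics/b_k4.png

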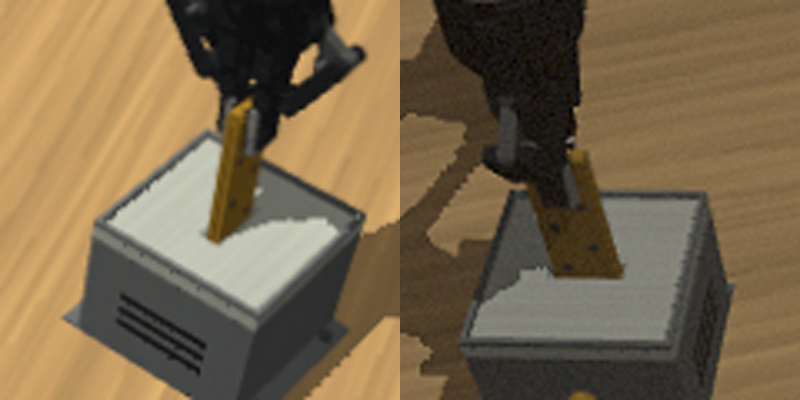

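{"method": "step_arm", "body": {
  "rows": [
    {"x": 0,"y": 0.0001,"z": 0.003,"roll": 0},
    {"x": 0,"y": 0.0001,"z": 0.003,"roll": 0},
    {"x": 0,"y": 0.0001,"z": 0.003,"roll": 0},
    {"x": 0,"y": 0,"z": 0.003,"roll": 0},
    {"x": 0,"y": 0,"z": 0.002,"roll": 0},
    {"x": 0,"y": 0,"z": 0,"roll": 0}
  ]
}}

```text
time: 25.95
tool_pos: [462.1, -252.6, 133.2]
ee_rot: [-177.4, 1.6, 73.7]
ft_force: [-0.1, -0.8, -2.2]
finger_gap: 0.109
```

```bash
python3 - <<'E'
from h import *
s=snap('wrist','w18')
tog([460.5,-252,205],73.5)
crop('pics/w18.png','pics/x.png',205,140,355,280,4)
E
```

```text
t 26.0 rot [-177.39    1.65   73.68] tcp [ 462.2 -252.7  133.4] grasp [ 463.7 -252.3  162.4] F [-0.1 -0.2 -2.8] gap 0.109
tool shift mm [ -1.9  -5.1 -42.4] roll 0.18
```

View pics/x.png

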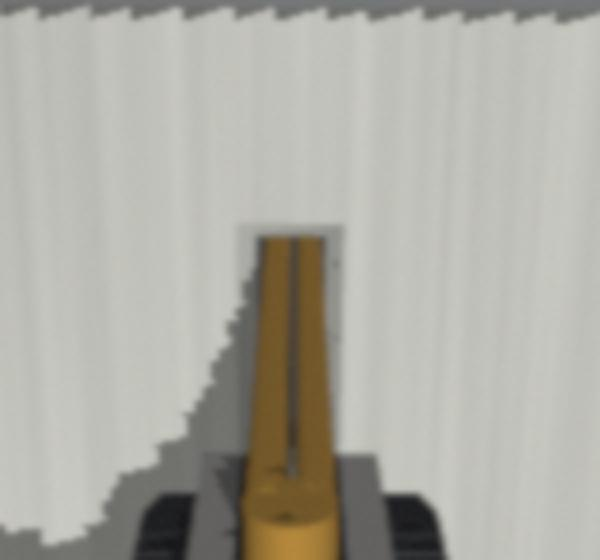

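{"method": "step_arm", "body": {
  "rows": [
    {"x": 0,"y": 0.0001,"z": 0.003,"roll": 0},
    {"x": 0,"y": 0.0001,"z": 0.003,"roll": 0},
    {"x": 0,"y": 0.0001,"z": 0.003,"roll": 0},
    {"x": 0,"y": 0,"z": 0.003,"roll": 0},
    {"x": 0,"y": 0,"z": 0.003,"roll": 0},
    {"x": 0,"y": 0,"z": 0,"roll": 0},
    {"x": 0,"y": 0,"z": 0,"roll": 0}
  ]
}}

```text
time: 26.7
tool_pos: [461.6, -253.0, 117.1]
ee_rot: [-177.4, 1.7, 73.7]
ft_force: [0.0, 0.3, -2.2]
finger_gap: 0.101
```

```bash
python3 - <<'E'
from h import *
s=snap('wrist','w19'); both('k5',(330,70),(80,90)); snap('scene','c_end'); snap('side','s_end')
tog([460.5,-252,205],73.5)
crop('pics/w19.png','pics/x.png',205,140,355,280,4)
crop('pics/s_end.png','pics/y.png',365,85,435,160,8)
crop('pics/c_end.png','pics/z.png',95,120,185,215,6)
print(telemetry.observe()['qvel'].round(2))
E
```

```text
t 26.95 rot [-177.4     1.66   73.67] tcp [ 461.6 -253.1  117.4] grasp [ 463.1 -252.6  146.3] F [-0.1  0.1 -3.2] gap 0.109
tool shift mm [ -1.8  -5.4 -58.5] roll 0.17
[ 0.15 -0.02  0.04 -0.09  0.05  0.08]
```

View pics/x.png

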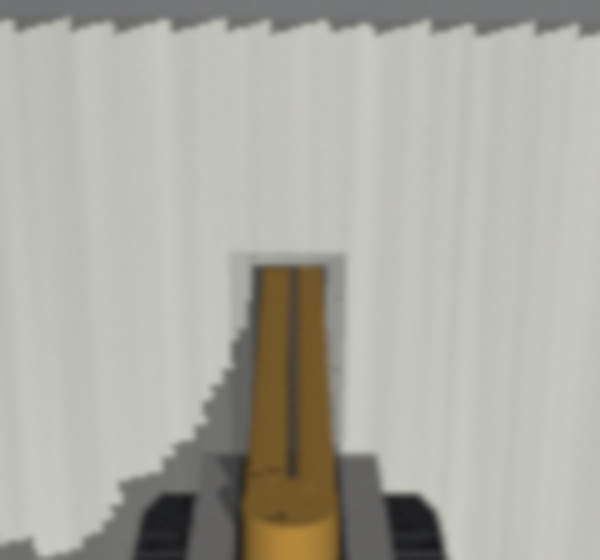

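View pics/y.png

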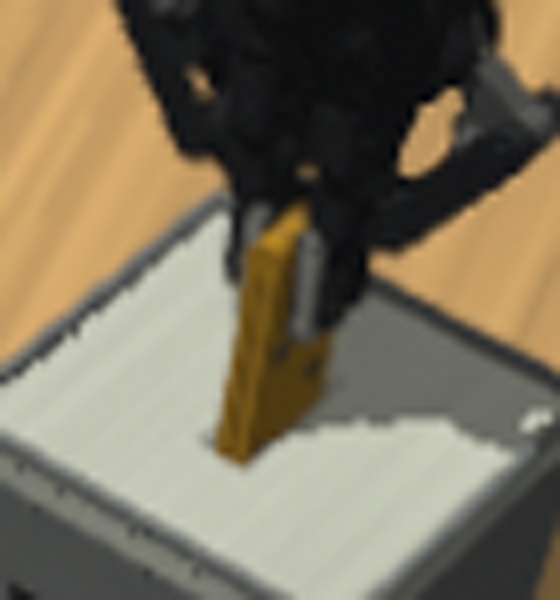

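View pics/z.png

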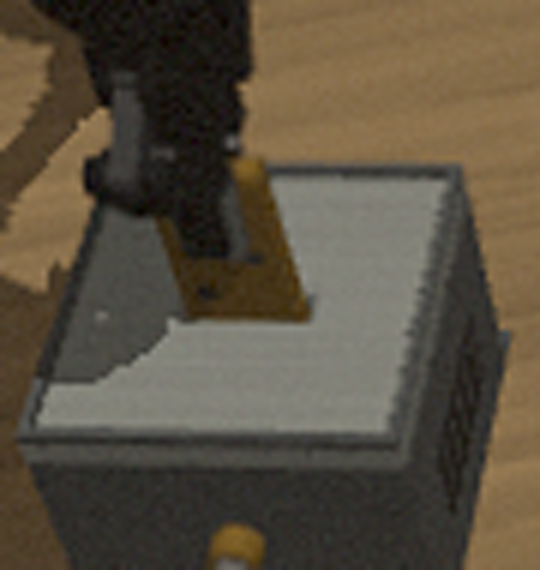

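View pics/s_end.png

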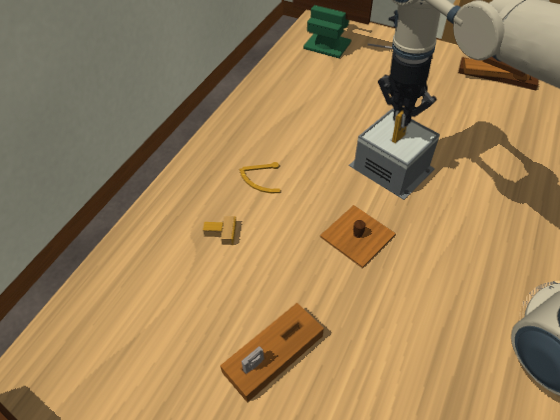

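```bash
python3 - <<'E'
from h import *
from scipy.optimize import least_squares
S=lambda p:np.array(p)/8+[365,85]-.44; C=lambda p:np.array(p)/6+[95,120]-.42
def tri(a,b):
    r=least_squares(lambda P:np.r_[proj('side',[P])[0]-a,proj('scene',[P])[0]-b],[465,-230,130]); return r.x,r.fun
t,e=tri(S((264,240)),C((250,160))); b,e2=tri(S((230,456)),C((308,318)))
print(t.round(1),e.round(1),b.round(1),e2.round(1)); d=t-b; print('tilt x,y deg',np.degrees(d[:2]/d[2]).round(1))
f=lambda L:np.array(L,float)/4+[205,140]-0.375
rel('w19',[(230,254),(347,254)],[(252,265),(327,265)],[(255,266),(325,266)],f,zf=17)
E
```

```text
[ 469.7 -236.3  171.5] [ 0.6 -0.6  0.6  0.5] [ 466.8 -233.8   95.1] [-0.2  0.2 -0.2 -0.2]
tilt x,y deg [ 2.1 -1.9]
mouth [[25.52, -10.31, 16.88], [25.78, 7.71, 16.05]] -> c 0.65 -1.3
hole [[22.78, -7.03, 19.81], [22.96, 4.76, 19.27]] -> c 0.87 -1.14
foot [[23.53, -6.47, 17.0], [23.53, 4.38, 17.0]] -> c 3.53 -1.05
foot front z world 99.5
```

```bash
python3 - <<'E'
from h import *
tog([460,-252,146]); print(job_done()); tog([460,-252,146])
E
```

```text
t 26.95 rot [-177.4     1.66   73.67] tcp [ 461.6 -253.1  117.4] grasp [ 463.1 -252.6  146.3] F [-0.1  0.1 -3.2] gap 0.109
tool shift mm [-0.3 -3.2  0.5] roll None
the job is handed in; nothing more can be done
None
the job is handed in; nothing more can be done
```

The job is handed in. The hinge is held in the slot about 39 mm deep, and the lid lies flat on the bench with its knob up. `job_done()` reports no verdict, so the results below are my own last checks, at about 27 s of the 67 s allowed.

**Lid:** I set it down with a light contact of about 3 N and then let go. It shows flat and knob up in both fixed cameras.

**Hinge:**
- **Depth:** Triangulated from the two fixed cameras, its top is at about 171 mm, which puts the foot about 39 mm below the deck.
- **Centring:** I estimate the foot is within 2–3 mm of the slot's middle in both directions.
- **Forces:** The wrist force, about -3 N, is just the hinge's weight, so it is not pressing on the box. The grip setting is 60 N.
- **Stillness:** The pose stayed steady over the last readings.

**Left alone:** The catch, stay and marker look unmoved in the pictures.

Checks that failed or disagreed:
- **First knob grasp:** The fingers shut above the knob. The fingertips were about 10 mm behind the reported TCP instead of 19 mm ahead. I used the pictures from then on and worked about 29 mm lower.
- **Tilt:** The faster moves left the tool leaning about 3°, which I could not correct with the moves available. The hinge leans about 2–3° (roughly 0.05 rad), inside the 0.1 rad limit.
- **Last wrist picture:** It put the visible part of the hinge about 3 mm off the slot's middle lengthwise. I didn't trust that, because the slot's edge hides the foot.

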